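# Snap the retaining clip onto the rotator shaft

## Robot

A 6-joint arm with a two-finger parallel gripper is mounted at the origin on a cart in front of the work surface, level with it; the furniture and walls round the work are solid. World frame = base frame: x ahead of the robot, y to its left, z up, the work surface at z = 0. Lengths are in m, angles in degrees, forces in N, time in s.
With the tool pointing down it reaches from about 0.35 to 0.875 m from the base axis. Payload 4.2 kg.
Tool frame: the origin (TCP) lies at the very end of the fingers, on their centre line; the grasp point (between the pads) lies r.pinch_z behind it (r.pinch_z is the distance from the TCP to the grasp point, in m); y points along the fingers, z is the direction in which the jaws open and shut, and the axes are right-handed (so a half turn about y gives the same grasp; the last joint's range is limited). The gripper opens to 87 mm and grips with 3 to 60 N. Pads are 19 mm wide; open, the fingers measure 117 mm over their backs; the gripper's body (75 mm by 190 mm) begins 51 mm behind the grasp point.
Start: joints at [90.046, 22.042, 0.453, 0, -68.411, -14.817], TCP at [0.159, 0.604, 0.223] pointing down, gripper open.
Joint ranges: [-179.83, 179.83], [-69.29, 118.12], [-61.27, 80.66], [-181.25, 117.63], [-171.15, -9.14], [-177.46, 177.46]. Speed limits (degrees/s): [159.86, 159.86, 180, 180, 180, 180].

## Interface

Orientations are given as a 3x3 rotation matrix whose columns are the frame's x, y, z axes.
In Python, from station import sense, capture, camera_params, r gives the robot as it stands.
- The arm moves only by the tool move_arm, never from a script. Its argument "increments" is text: rows parted by semicolons, each of 7 numbers parted by spaces: the closure, from -1 (fully open) to 1 (shut), so that 0 is half open, then the shift along the tool's x, y, z in m, then the turn, a rotation vector about the tool's x, y, z in rad. In form: hand x y z wx wy wz; .... A call has 1 to 8 rows; each row is the pose to reach, as a shift and turn from the pose commanded when the call began, along the tool's axes at that moment; what a row does not reach only later rows make up. A row lasts 1/10 s, in which the tool goes at most 50 mm and 8.59 degrees, less where a joint would pass 70% of its speed; a pose out of reach is approached as far as the arm can. A call with a gripper value outside its range is refused whole. The fingers move at their own pace and stop on an object; the grip force is fixed at half the most. Time passes only in rows, so rows that repeat a pose let the fingers close. It gives the time, the measured TCP pose, the force and the opening at its end, in the units of the state.
- sense(): the state, without advancing time (a new reading comes with each control period).
- capture(name): name is "scene" or "top" or "wrist"; returns (picture, depth): 400x640x3 uint8, red, green, blue; 400x640 float32, m along the optical axis (not along the pixel's ray), 0 where there is no reading.
- camera_params(name): a dict with "fx", "fy", "cx", "cy" (pixels), "xyz" and "orientation" of the camera in the world. Camera axes: x right, y down, z forward; pixel columns grow to the right and rows downward; lengths in m; the calibration is good to about 2 mm. A picture is of the moment at which its call begins: read the wrist's pose just before it. camera_params takes no time and is no camera call; for the wrist camera it gives the pose at the moment of the call.
- r.finish_job(): hands the job in, once; it reports no verdict.
The state is a dict: "time_s": time; "joints": joint angles; "joint_velocities": joint speeds; "effort": joint torques, N m; "tcp_pos": TCP position; "ee_rot": TCP orientation; "wrist_force": force on the tool from outside, world axes, zero at the start; "moment": the same for the moment, N m; "gripper_width": opening from 0.0 (shut) to 1.0 (fully open).
Only numpy, scipy, OpenCV 4.12 (cv2) and the standard library are available. Lean on these libraries where they do the work, as an engineer would, in place of code of your own. Each camera call takes 0.05 s, during which the arm holds its last target.

## Task

Press the latch paddle of the tube-rotator drive and let its guard spring fully open by itself, without touching the guard. Then take the fork tool and, with its prongs against the clip's back, push the split clip up the sloped guide until it snaps home in the groove of the shaft; touch the clip only with the fork. Finally lay the fork down flat on the worktop, and leave the other things on the bench where they are.

Things in the scene. Friction and masses are not known exactly. Their poses are not given: they have to be found in the camera images.
- drive: Tube-rotator drive fixed to the worktop: grey level foot 190 x 130 x 16 mm, white pillars, white sloped head (body head). Origin on the worktop vertically below the head's origin; x is the horizontal push direction (uphill, roughly the robot's left), y points roughly at the robot, z up.
- head: Sloped head plate. Its frame: x up the slope in the push direction (30 degrees above level), y level (latch side, towards the robot), z out of the plate along the shaft (leaning 30 degrees towards the downhill side). Origin on the plate's top face on the shaft axis, 147 mm above the worktop. In mm in this frame: plate x -125..60, y -60..60; the latch pod widens it to y = 122 over x -92..-8.
- groove (a point): Centre of the shaft's groove, axes as body head: head frame (0, 0, 24.5) mm. The clip's origin lies here when it is home. The steel shaft is 36 mm in diameter, up to z = 46 of the head; the groove is 24 mm in diameter from z = 18.5 to 30.5.
- guide_mouth (a point): Middle of the downhill end of the aluminium guide channel's floor: head frame (-102, 0, 20) mm, axes as head. The floor (z = 20) runs from x = -102 to -20; rails at |y| = 34.5..39 rise to z = 30. Two small stops (|y| 27..34.5, x -96..-89, up to z = 27) stand behind the clip; between them the channel is open downhill.
- clip: Loose dark steel split clip, 66 mm wide, 8 mm thick, 80 g, two sprung jaws. Origin: centre of its bore, mid thickness; x to its open mouth, z along the shaft. It lies in the guide, mouth to the shaft, about 46 mm before home. Jaws meet the shaft 19 mm before home; 10 to 17 N push them over, it snaps the last few mm and is held; a stop prevents going over 1 mm beyond home.
- clip_back (a point): Middle of the clip's flat back, to be pushed by the prongs: clip frame (-42, 0, 2) mm, axes as clip. The back spans y -33..33, z -4..8 of the clip. At its middle a tab 10 mm wide, 8 mm thick sticks out 12 mm further back; it goes between the fork's prongs.
- fork: Loose fork tool lying flat, 155 mm long, about 120 g. Origin on its underside between handle and head; x towards the prongs, z up. Black straight handle x -80..2 mm, 18 mm wide, z 0..24. Steel head z 7..17 mm: a cross piece 42 mm wide, x 0..22, and two prongs to x = 75 mm, each 10 mm wide with a 22 mm gap between (|y| 11..21).
- fork_tip (a point): Middle between the fork's two prong tips: fork frame (75, 0, 12) mm; axes as fork.
- fork_grip (a point): Point in the fork's handle near its centre of mass, good to grip across the 18 mm width: fork frame (-20, 0, 12) mm.
- paddle (a point): Point to press on the grey ribbed latch paddle (48 mm wide in y, 52 mm in x, on the robot's side of the head), head frame (-50, 104, 18.5) mm at rest; it moves with the paddle. Press it towards the plate (along -z of the head, or straight down).
- latch (a joint): Angle of the latch paddle about an axis along the head's x, 34 mm behind the point paddle (head -y): 0 at rest, 0.26 rad fully pressed. Sprung: 2.5 N to start, 5 to 7 N at the end, at the point. Its hook lets go of the guard at about 0.15 to 0.19 rad (6 to 7 mm down at the point).
- guard (a joint): Angle of the clear guard over guide and shaft (154 x 88 x 39 mm, hinged at its uphill end, head frame x = 45, z = 20 mm): 0 shut and latched, 1.9 fully open. Unlatched, it springs up and back by itself in about a second and stays, its top then 340 mm above the worktop; it sweeps up to 160 mm from the hinge, |y| under 52 mm. Shut, its front wall closes the guide's downhill end.
- guard_lip (a point): Middle of the front top edge of the guard (the moving end); 157 mm from the hinge.
- marker: Black marker pen, 131 x 12 mm, lying loose on the bench; bystander.
- tip_box: Pipette tip box, 75 x 120 x 67 mm, on the far side of the drive; bystander.
- slide_box: Green slide box, 36 x 100 x 72 mm, on the far side of the drive; bystander.
- vial_rack: Small blue tube rack, 52 x 102 x 41 mm, on the far left of the drive; bystander.
- timer: White bench timer, 58 x 72 x 18 mm, on the near side of the drive; bystander.

How it is judged:
By the outcome, as a careful person would: the job done as asked, in the order asked, and still so for the second after the job is handed in, with the robot touching nothing.
It also fails if it takes over 72 s, if anything falls off the work surface, if the arm or the gripper's body presses on something with over 40 N, if the wrist force passes 120 N, or if a joint passes its speed limit or range.

## Working session

There is one attempt and no reset: what is moved stays moved. The work goes in short steps, Python scripts to look and compute and a tool call to move; the robot and the scene stay as the last step left them, time stands still between calls to the robot, and variables do not carry over. Pictures are saved under pics/ and viewed, and the job is handed in when it is done.

Besides the shell and the picture viewer there is one more tool, called after "Request:" by a JSON object that holds its "op" and its "data". move_arm: Moves the arm, as the interface text tells. Its arguments: {"type":"object","properties":{"increments":{"type":"string"}},"required":["increments"]}

```bash
ls -la; mkdir -p pics; cat > h.py <<'E'
import numpy as np, cv2
from station import sense, capture, camera_params, r
def snap(n,tag):
    p=camera_params(n); im,d=capture(n); cv2.imwrite(f'pics/{tag}.png',im[:,:,::-1]); np.savez(f'pics/{tag}.npz',im=im,d=d,**{k:np.array(v) for k,v in p.items()}); return im,d,p
def load(tag):
    z=np.load(f'pics/{tag}.npz'); return z['im'],z['d'],z
def ray(p,u,v):
    R=np.array(p['orientation']).reshape(3,3); return np.array(p['xyz']),R@np.array([(u-p['cx'])/p['fx'],(v-p['cy'])/p['fy'],1])
def onz(p,u,v,z):
    o,d=ray(p,u,v); return o+d*(z-o[2])/d[2]
def dep(p,d,u,v):
    o,k=ray(p,u,v); return o+k*d[int(round(v)),int(round(u))]
def two(p,a,q,b):
    o1,d1=ray(p,*a);o2,d2=ray(q,*b)
    s=np.linalg.lstsq(np.c_[d1,-d2],o2-o1,rcond=None)[0]
    A=o1+s[0]*d1;B=o2+s[1]*d2; return (A+B)/2,np.linalg.norm(A-B)
def cloud(p,d):
    v,u=np.mgrid[:400,:640]; R=np.array(p['orientation']).reshape(3,3)
    return np.array(p['xyz'])+(np.stack([(u-p['cx'])/p['fx'],(v-p['cy'])/p['fy'],np.ones_like(d)],-1)*d[...,None])@R.T
E
python3 - <<'E'
from h import *
np.set_printoptions(precision=4,suppress=True)
print(sense(), r.pinch_z)
for n in ('scene','top','wrist'):
    im,d,p=snap(n,n+'0'); print(n,p)
E
```

```text
total 12
drwxr-xr-x  3 agent agent 4096 Dec  7 02:07 .
drwxr-xr-x 23 root  root  4096 Dec  7 02:07 ..
drwxr-xr-x  2 agent agent 4096 Dec  7 02:07 pics
{'time_s': 0.0, 'joints': array([ 90.0443,  22.0915,   0.3803,  -0.0253, -68.4123, -14.8172]), 'joint_velocities': array([ 0.042 ,  0.0208, -0.0402, -0.006 , -0.0031, -0.0527]), 'effort': array([  0.0002, -39.0668,  18.7402,   4.2197,   0.0109,  -0.0002]), 'tcp_pos': array([0.1592, 0.6038, 0.2215]), 'ee_rot': array([[-0.9669, -0.0004, -0.2551],
       [ 0.2551, -0.0022, -0.9669],
       [-0.0002, -1.    ,  0.0022]]), 'wrist_force': array([-0.0205,  0.1499,  0.3266]), 'moment': array([-0.0099, -0.0229, -0.0645]), 'gripper_width': 1.0005446148793329} 0.0187
scene {'fx': 372.1429109500642, 'fy': 372.1429109500642, 'cx': 320.51128602461364, 'cy': 197.77742240489357, 'xyz': array([0.2095, 0.6869, 0.6463]), 'orientation': array([[-0.8247, -0.3487,  0.4453],
       [-0.5656,  0.499 , -0.6566],
       [ 0.0068, -0.7933, -0.6087]])}
top {'fx': 416.2617202119013, 'fy': 416.2617202119013, 'cx': 321.4537322576212, 'cy': 198.86651845558242, 'xyz': array([0.4761, 0.1341, 1.0505]), 'orientation': array([[ 0.0157, -0.9931,  0.1162],
       [-0.9999, -0.0159, -0.0003],
       [ 0.0021, -0.1162, -0.9932]])}
wrist {'fx': 314.42015283497534, 'fy': 314.42015283497534, 'cx': 320.73579058325595, 'cy': 197.3381886973252, 'xyz': array([0.2271, 0.5848, 0.3858]), 'orientation': array([[-0.256 , -0.9338, -0.2502],
       [-0.9667,  0.2476,  0.0649],
       [ 0.0014,  0.2584, -0.966 ]])}
```

View pics/scene0.png

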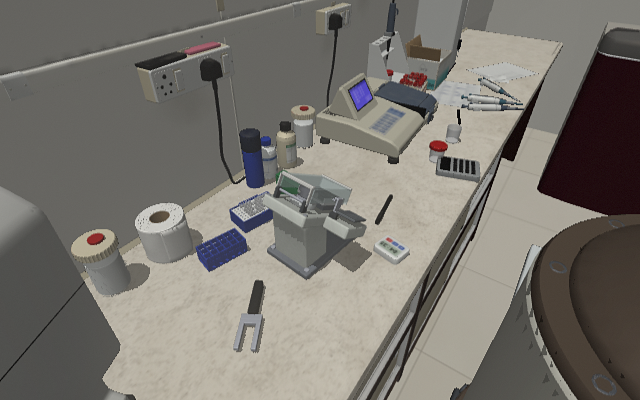

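View pics/top0.png

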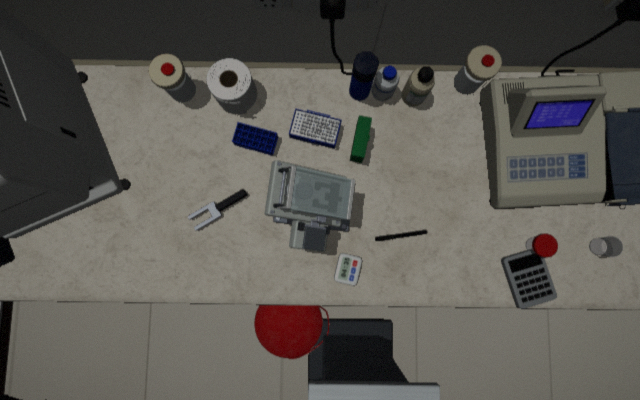

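View pics/wrist0.png

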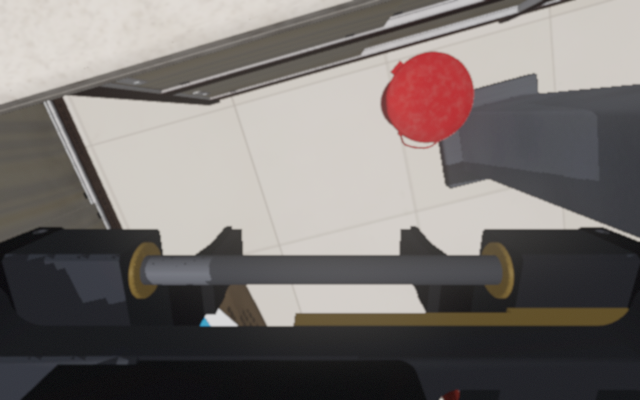

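```bash
python3 - <<'E'
from h import *
im,d,p=load('top0'); c=im[140:290,170:370]; cv2.imwrite('pics/topc.png',cv2.resize(c,None,fx=4,fy=4,interpolation=cv2.INTER_CUBIC)[:,:,::-1])
im,d,p=load('scene0'); c=im[160:360,200:400]; cv2.imwrite('pics/scc.png',cv2.resize(c,None,fx=3,fy=3,interpolation=cv2.INTER_CUBIC)[:,:,::-1])
for t in('top0','scene0'):
    im,d,p=load(t); P=cloud(p,d); m=(d>0)&(abs(P[...,0]-.45)<.2)&(abs(P[...,1]-.2)<.25)
    z=P[...,2][m]; print(t,np.percentile(z,[1,5,20,50,90,99]),P[...,2].max())
E
```

```text
top0 [-5.90869895e-03 -2.31112678e-03 -2.09117934e-04  1.95799219e-03
  1.68729901e-01  2.13755553e-01] 1.0505105989299384
scene0 [-6.71255772e-01 -3.60395681e-01 -1.36180739e-03  1.30448892e-04
  1.38621386e-01  2.00960346e-01] 0.6463016724518301
```

View pics/topc.png

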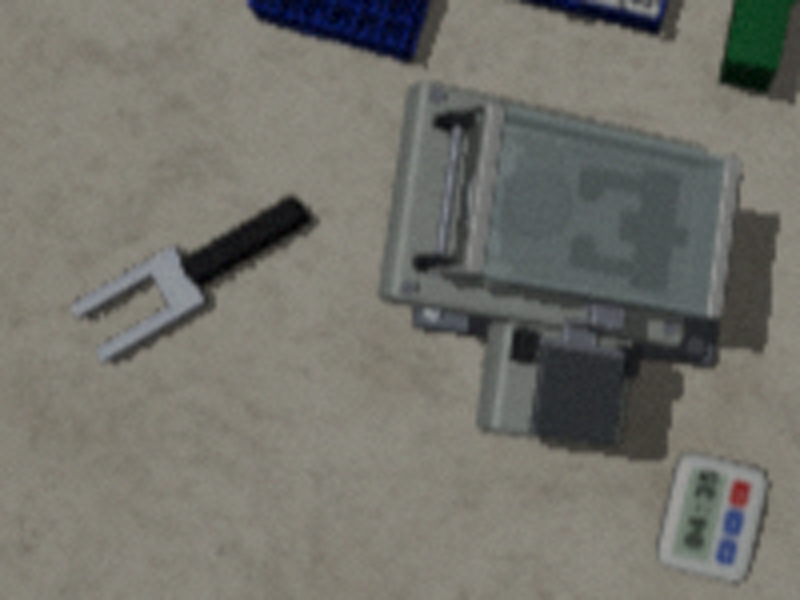

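View pics/scc.png

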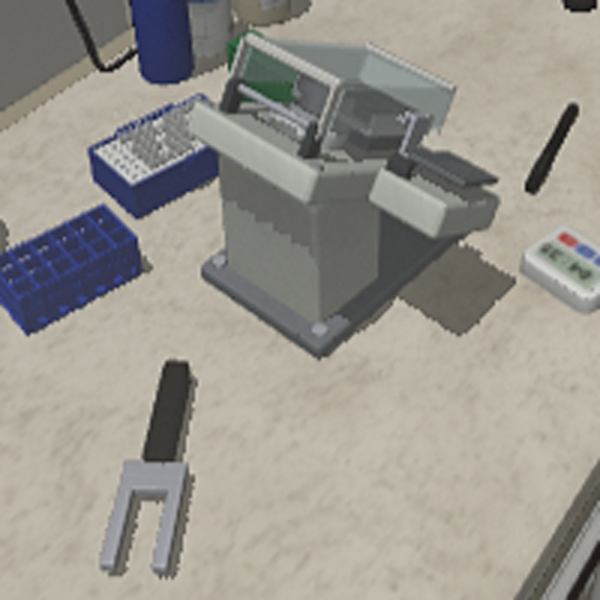

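```bash
python3 - <<'E'
from h import *
np.set_printoptions(precision=4,suppress=True)
im,d,p=load('top0'); P=cloud(p,d)
f=lambda x,y:(170+x/4,140+y/4)
g=im.max(-1).astype(int)
# paddle region
u0,v0=f(535,345);u1,v1=f(630,445)
sub=np.zeros(g.shape,bool); sub[int(v0):int(v1)+1,int(u0):int(u1)+1]=1
m=sub&(g<85)&(P[...,2]>.08); n=cv2.connectedComponentsWithStats(m.astype(np.uint8))
k=1+np.argmax(n[2][1:,4]); m=n[1]==k; m2=cv2.erode(m.astype(np.uint8),np.ones((3,3)))>0
q=P[m2]; c=np.median(q,0); A=np.c_[q[:,:2]-c[:2],np.ones(len(q))]; s=np.linalg.lstsq(A,q[:,2],rcond=None)[0]
print('paddle',m.sum(),c,q.mean(0),'slope',s, np.degrees(np.arctan(np.hypot(*s[:2]))), 'dir up', s[:2]/np.hypot(*s[:2]))
vv,uu=np.nonzero(m); r_=cv2.minAreaRect(np.c_[uu,vv].astype(np.float32)); print(r_, cv2.boxPoints(r_))
for b in cv2.boxPoints(r_): print(onz(p,*b,c[2]))
# scene view foot corners z=0.016
ims,ds,ps=load('scene0'); h=lambda x,y:(200+x/3,160+y/3)
for name,b in dict(left=(203,268),near=(320,345)).items(): print(name,onz(ps,*h(*b),.016))
# fork points: top and scene
pt=dict(handle=((300,208),(177,362)),tipA=((83,308),(108,568)),tipB=((108,352),(163,570)))
for k,(a,b) in pt.items():
    print(k,two(p,f(*a),ps,h(*b)),onz(p,*f(*a),.015),onz(ps,*h(*b),.015))
E
```

```text
paddle 570 [0.4965 0.1468 0.1384] [0.4964 0.147  0.1418] slope [-0.3815  0.353   0.1417] 27.462539708544476 dir up [-0.7339  0.6792]
((315.0, 238.5), (25.0, 24.0), 90.0) [[303. 226.]
 [327. 226.]
 [327. 251.]
 [303. 251.]]
[0.5224 0.1733 0.1384]
[0.5233 0.1208 0.1384]
[0.4689 0.12   0.1384]
[0.4681 0.1722 0.1384]
left [0.6598 0.2427 0.016 ]
near [0.5384 0.2535 0.016 ]
handle (array([0.6116, 0.3256, 0.0179]), np.float64(0.0010332407904030652)) [0.6116 0.3259 0.015 ] [0.614  0.3242 0.015 ]
tipA (array([0.5477, 0.4627, 0.0025]), np.float64(0.0004936051048556015)) [0.5466 0.4586 0.015 ] [0.5413 0.4671 0.015 ]
tipB (array([0.5195, 0.4449, 0.0028]), np.float64(0.0012844228274345485)) [0.5195 0.4416 0.015 ] [0.5131 0.4492 0.015 ]
```

```bash
cat >> h.py <<'E'
from scipy.spatial.transform import Rotation as Ro
def rel(pos,R):
    s=sense(); R0=np.array(s['ee_rot']).reshape(3,3); t=R0.T@(np.array(pos)-s['tcp_pos']); w=Ro.from_matrix(R0.T@R).as_rotvec()
    print('t',s['time_s'],'shift',np.round(t,4),'rv',np.round(w,4),'|shift|',np.linalg.norm(t).round(3),'deg',np.degrees(np.linalg.norm(w)).round(1))
def toolR(x,y):
    x=np.array(x,float);y=np.array(y,float);y/=np.linalg.norm(y);x-=y*(x@y);x/=np.linalg.norm(x); return np.c_[x,y,np.cross(x,y)]
E
python3 - <<'E'
from h import *
rel((.45,.13,.34),toolR((.99,-.147,0),(0,0,-1)))
E
```

```text
t 0.15 shift [-0.4021 -0.1176  0.3843] rv [ 1.0000e-04  3.0311e+00 -2.5000e-03] |shift| 0.568 deg 173.7
```

Request:
{"op": "move_arm", "data": {"increments": "1 -0.4 -0.12 0.384 0 3.03 0;1 -0.4 -0.12 0.384 0 3.03 0;1 -0.4 -0.12 0.384 0 3.03 0;1 -0.4 -0.12 0.384 0 3.03 0;1 -0.4 -0.12 0.384 0 3.03 0;1 -0.4 -0.12 0.384 0 3.03 0;1 -0.4 -0.12 0.384 0 3.03 0;1 -0.4 -0.12 0.384 0 3.03 0"}}

```text
time_s: 0.95
tcp_pos: [0.3634, 0.2686, 0.3076]
ee_rot: [[-0.107, 0.0, -0.994], [0.994, 0.0, -0.107], [0.0, -1.0, -0.0]]
wrist_force: [1.5, 0.7, 0.3]
gripper_width: 0.361
```

```bash
python3 - <<'E'
from h import *
rel((.45,.13,.34),toolR((.99,-.147,0),(0,0,-1)));s=sense();print(s['tcp_pos'],s['joints'],s['gripper_width'])
E
```

```text
t 0.95 shift [-0.1471 -0.0324 -0.0713] rv [-2.0000e-04  1.8257e+00  3.0000e-04] |shift| 0.167 deg 104.6
[0.36336982 0.26864049 0.30761904] [ 5.71808385e+01  1.59687263e+00 -1.36865824e+01 -5.73356925e-03
 -7.47008869e+01 -5.10220475e+01] 0.3607179134944189
```

Request:
{"op": "move_arm", "data": {"increments": "1 -0.147 -0.032 -0.071 0 1.826 0;1 -0.147 -0.032 -0.071 0 1.826 0;1 -0.147 -0.032 -0.071 0 1.826 0;1 -0.147 -0.032 -0.071 0 1.826 0;1 -0.147 -0.032 -0.071 0 1.826 0;1 -0.147 -0.032 -0.071 0 1.826 0;1 -0.147 -0.032 -0.071 0 1.826 0;1 -0.147 -0.032 -0.071 0 1.826 0"}}

```text
time_s: 1.75
tcp_pos: [0.4499, 0.1323, 0.3389]
ee_rot: [[0.888, -0.001, -0.459], [0.459, -0.0, 0.888], [-0.001, -1.0, 0.0]]
wrist_force: [0.2, -0.7, 0.6]
gripper_width: 0.004
```

```bash
python3 - <<'E'
from h import *
rel((.45,.13,.34),toolR((.99,-.147,0),(0,0,-1)));s=sense();print(s['tcp_pos'],s['joints'],s['gripper_width'])
snap('wrist','w1')
E
```

```text
t 1.75 shift [-0.001  -0.0011 -0.0021] rv [ 0.000e+00  6.245e-01 -6.000e-04] |shift| 0.003 deg 35.8
[0.44993296 0.13231272 0.33886814] [ 3.62989448e+01  2.72862635e+00 -8.13390693e+00 -1.45492290e-02
 -7.91710170e+01 -9.89598205e+01] 0.004462969932640147
```

View pics/w1.png

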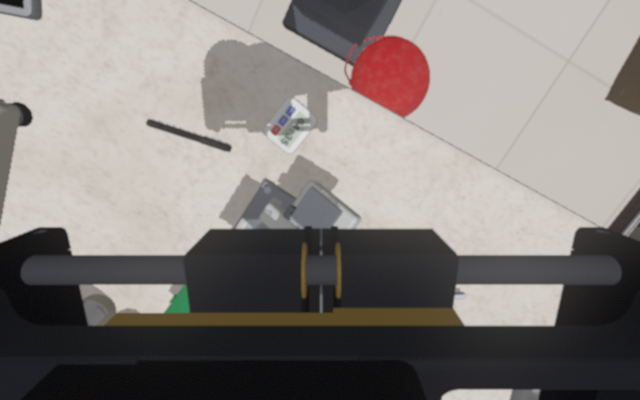

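```bash
python3 - <<'E'
from h import *
im,d,p=load('w1'); a=cv2.resize(im[140:240,220:380],None,fx=5,fy=5,interpolation=cv2.INTER_CUBIC)
im,d,p=load('top0'); b=cv2.resize(im[210:260,270:360],None,fx=8,fy=8,interpolation=cv2.INTER_CUBIC)
cv2.imwrite('pics/a.png',a[:,:,::-1]);cv2.imwrite('pics/b.png',b[:,:,::-1])
E
```

```text
(no output)
```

View pics/a.png

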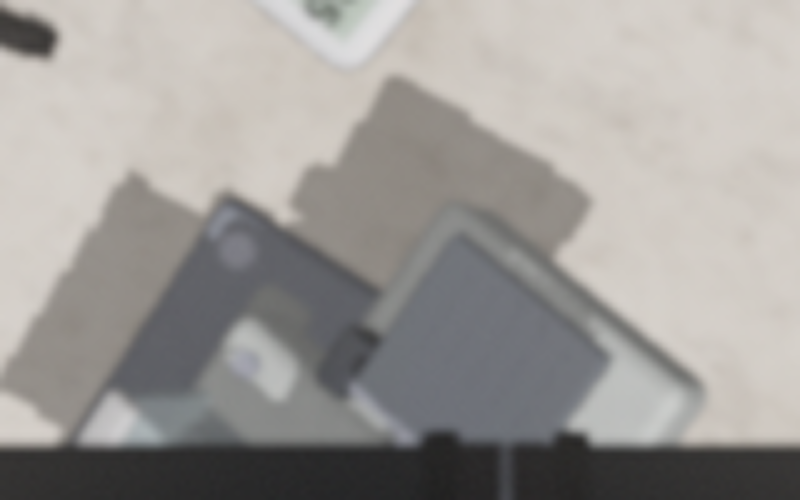

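View pics/b.png

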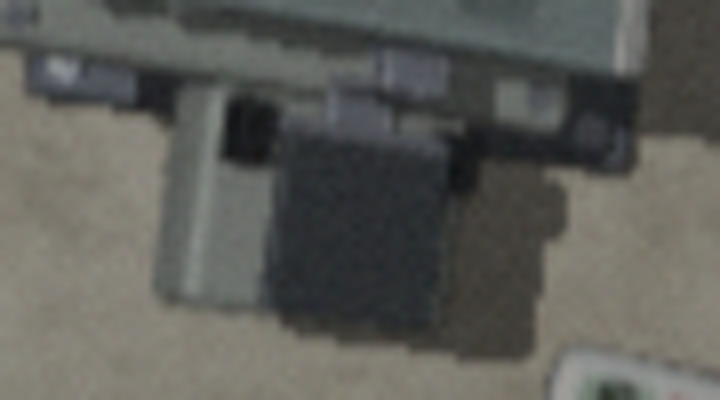

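```bash
python3 - <<'E'
from h import *
np.set_printoptions(precision=4,suppress=True)
_,_,w=load('w1');_,_,t=load('top0')
fa=lambda x,y:(220+x/5-.4,140+y/5-.4); fb=lambda x,y:(270+x/8-.45,210+y/8-.45)
X={}
for k,a,b in (('A',(460,237),(437,325)),('B',(608,355),(270,308)),('C',(357,388),(447,148))):
    X[k],e=two(w,fa(*a),t,fb(*b)); print(k,X[k],e)
A,B,C=X['A'],X['B'],X['C']
print('AB',np.linalg.norm(B-A),B-A,'AC',np.linalg.norm(C-A),C-A,'centre',(B+C)/2)
# foot corner from w1 and top
fc,e=two(w,fa(222,195),t,fb(633,170)); print('foot dh-near corner',fc,e)
ps=load('scene0')[2]; h=lambda x,y:(200+x/3-.33,160+y/3-.33)
print('scene A?',onz(ps,*h(497,183),A[2]))
E
```

```text
A [0.47   0.1274 0.1284] 0.0028804363651483353
B [0.4746 0.1712 0.1484] 0.0001253850879818854
C [0.5197 0.124  0.1179] 0.00011855378173908952
AB 0.04835568322464963 [0.0045 0.0438 0.0201] AC 0.05082458348608006 [ 0.0496 -0.0034 -0.0104] centre [0.4971 0.1476 0.1332]
foot dh-near corner [0.5189 0.0644 0.0071] 0.00018148148706933188
scene A? [0.4655 0.1396 0.1284]
```

```bash
python3 - <<'E'
from h import *
rel((.492,.147,.165),toolR((.995,-.103,0),(.17*.995,-.17*.103,-.985)))
E
```

```text
t 1.8 shift [ 0.0443  0.1738 -0.0062] rv [-0.0493  0.5751 -0.167 ] |shift| 0.179 deg 34.4
```

Request:
{"op": "move_arm", "data": {"increments": "1 0.02 0.04 -0.006 -0.049 0.575 -0.167;1 0.03 0.08 -0.006 -0.049 0.575 -0.167;1 0.044 0.12 -0.006 -0.049 0.575 -0.167;1 0.044 0.15 -0.006 -0.049 0.575 -0.167;1 0.044 0.174 -0.006 -0.049 0.575 -0.167;1 0.044 0.174 -0.006 -0.049 0.575 -0.167"}}

```text
time_s: 2.4
tcp_pos: [0.4892, 0.1461, 0.1615]
ee_rot: [[0.982, 0.163, 0.09], [-0.088, -0.02, 0.996], [0.164, -0.986, -0.005]]
wrist_force: [-0.7, -0.5, -0.2]
gripper_width: 0.005
```

```bash
python3 - <<'E'
from h import *
R=toolR((.995,-.103,0),(.17*.995,-.17*.103,-.985))
rel((.492,.147,.165),R);rel((.492,.147,.14),R);s=sense();print(s['tcp_pos'],s['joints'],s['gripper_width'],s['wrist_force'])
snap('scene','s1');snap('top','t1')
im,d,p=load('s1'); c=im[130:290,240:400]; a=cv2.resize(c,None,fx=3.7,fy=3.7,interpolation=cv2.INTER_CUBIC)[:,:,::-1]
im,d,p=load('t1'); c=im[140:290,250:400]; b=cv2.resize(c,(592,592),interpolation=cv2.INTER_CUBIC)[:,:,::-1]
cv2.imwrite('pics/c1.png',cv2.resize(np.hstack([a,b]),(800,400)))
E
```

```text
t 2.4 shift [ 0.0032 -0.003   0.0011] rv [ 0.0033  0.0134 -0.0061] |shift| 0.005 deg 0.9
t 2.4 shift [-0.0009  0.0217  0.0013] rv [ 0.0033  0.0134 -0.0061] |shift| 0.022 deg 0.9
[0.48924165 0.1461036  0.16152678] [  38.91006913   10.076969    -30.410233      9.90623014  -43.34333534
 -140.91309013] 0.004761445383085377 [-0.70295644 -0.52249306 -0.15142738]
```

View pics/c1.png

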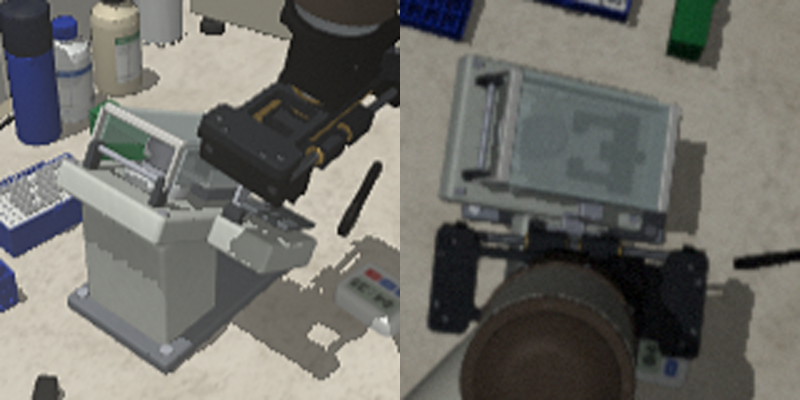

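Request:
{"op": "move_arm", "data": {"increments": "1 -0.001 0.008 0.001 0 0 0;1 -0.003 0.016 0.001 0 0 0;1 -0.004 0.022 0.001 0 0 0;1 -0.004 0.022 0.001 0 0 0"}}

```text
time_s: 2.9
tcp_pos: [0.4918, 0.1486, 0.1425]
ee_rot: [[0.981, 0.17, 0.092], [-0.091, -0.016, 0.996], [0.171, -0.985, -0.0]]
wrist_force: [0.4, -0.8, 0.9]
gripper_width: 0.008
```

Request:
{"op": "move_arm", "data": {"increments": "1 -0.001 0.002 0 0 0 0;1 -0.001 0.004 0 0 0 0;1 -0.001 0.006 0 0 0 0;1 -0.001 0.006 0 0 0 0"}}

```text
time_s: 3.3
tcp_pos: [0.4921, 0.1492, 0.1374]
ee_rot: [[0.981, 0.171, 0.092], [-0.091, -0.014, 0.996], [0.172, -0.985, 0.001]]
wrist_force: [-2.4, 1.1, 5.5]
gripper_width: 0.008
```

Contact, so I'll keep pressing slowly.

Request:
{"op": "move_arm", "data": {"increments": "1 0 0.002 0 0 0 0;1 -0.001 0.004 0 0 0 0;1 -0.001 0.005 0 0 0 0;1 -0.001 0.005 0 0 0 0"}}

```text
time_s: 3.7
tcp_pos: [0.4925, 0.1498, 0.1348]
ee_rot: [[0.981, 0.174, 0.091], [-0.09, -0.013, 0.996], [0.174, -0.985, 0.003]]
wrist_force: [-10.8, 1.6, 19.9]
gripper_width: 0.003
```

```bash
python3 - <<'E'
from h import *
snap('scene','s2')
im,d,p=load('s2'); c=im[100:290,220:410]; a=cv2.resize(c,(600,600),interpolation=cv2.INTER_CUBIC)[:,:,::-1]
cv2.imwrite('pics/c2.png',a)
E
```

```text
(no output)
```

View pics/c2.png

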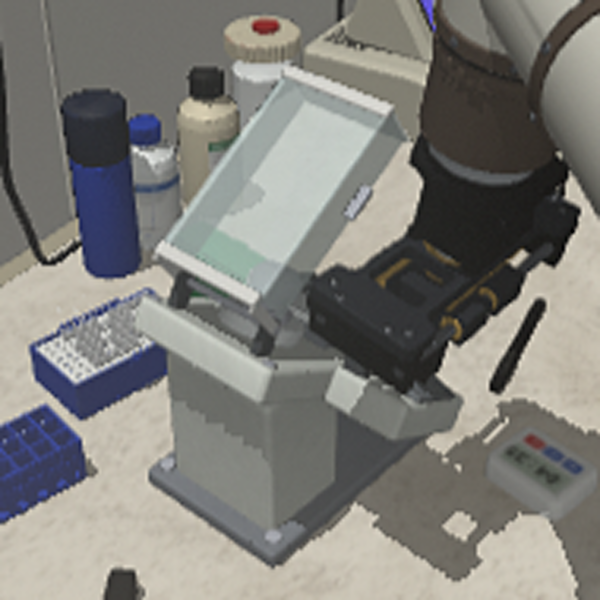

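Request:
{"op": "move_arm", "data": {"increments": "1 0 -0.003 0 0 0 0;1 0 -0.003 0 0 0 0;1 0 -0.003 0 0 0 0;1 0 -0.003 0 0 0 0;1 0 -0.003 0 0 0 0;1 0 -0.003 0 0 0 0;1 0 -0.003 0 0 0 0;1 0 -0.003 0 0 0 0"}}

```text
time_s: 4.55
tcp_pos: [0.4923, 0.1493, 0.1364]
ee_rot: [[0.981, 0.173, 0.092], [-0.091, -0.014, 0.996], [0.174, -0.985, 0.002]]
wrist_force: [-1.5, -0.4, 9.6]
gripper_width: 0.009
```

Request:
{"op": "move_arm", "data": {"increments": "1 0 -0.003 0 0 0 0;1 0 -0.01 0 0 0 0;1 -0.005 -0.03 0 0 0 0;1 -0.015 -0.06 0 0 0 0;1 -0.03 -0.1 0 0 0 0;1 -0.03 -0.1 0 0 0 0"}}

```text
time_s: 5.15
tcp_pos: [0.4451, 0.1547, 0.2328]
ee_rot: [[0.98, 0.177, 0.09], [-0.09, -0.009, 0.996], [0.177, -0.984, 0.007]]
wrist_force: [0.0, 0.7, -0.6]
gripper_width: 0.008
```

```bash
python3 - <<'E'
from h import *
snap('scene','s3');snap('top','t3')
im,d,p=load('s3'); c=im[80:300,200:420]; a=cv2.resize(c,(400,400),interpolation=cv2.INTER_CUBIC)[:,:,::-1]
im,d,p=load('t3'); c=im[120:290,230:400]; b=cv2.resize(c,(400,400),interpolation=cv2.INTER_CUBIC)[:,:,::-1]
cv2.imwrite('pics/c3.png',np.hstack([a,b]))
s=sense();print(s)
E
```

```text
{'time_s': 5.25, 'joints': array([  43.83462588,    1.69387534,  -29.21894855,    9.23532122,
        -52.83214792, -144.30460708]), 'joint_velocities': array([-0.64504362,  2.19802401, -1.47813949, -0.18733904,  0.21283162,
        0.06817968]), 'effort': array([ 1.72088505e-01, -2.07152975e+01,  1.84675205e+01,  4.13909420e+00,
        1.42775956e-01,  2.21441762e-03]), 'tcp_pos': array([0.44423335, 0.15352638, 0.22864199]), 'ee_rot': array([[ 0.98097896,  0.17099445,  0.09187587],
       [-0.09097438, -0.01311731,  0.99576684],
       [ 0.17147577, -0.98518467,  0.00268831]]), 'wrist_force': array([ 0.12057371,  0.25374983, -0.50052716]), 'moment': array([0.03323759, 0.30098928, 0.01624966]), 'gripper_width': 0.005146900095473665}
```

View pics/c3.png

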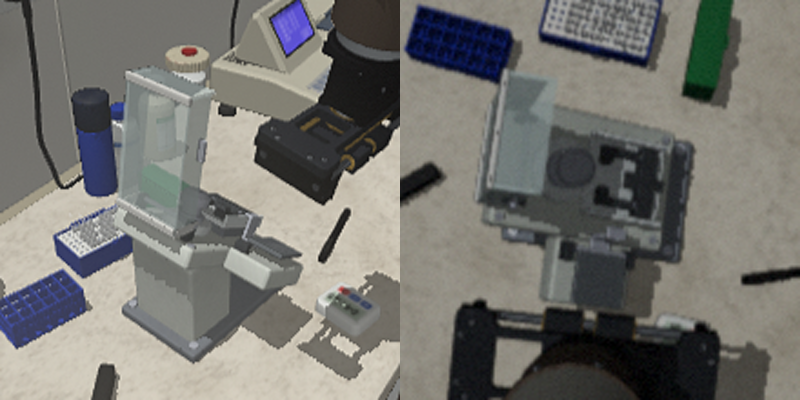

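```bash
python3 - <<'E'
from h import *
rel((.55,.13,.38),toolR((.103,.995,0),(0,0,-1)))
E
```

```text
t 5.25 shift [ 0.1318 -0.1307 -0.0133] rv [ 0.1322 -1.5557  0.138 ] |shift| 0.186 deg 89.8
```

Request:
{"op": "move_arm", "data": {"increments": "1 0 -0.05 -0.01 0.04 -0.3 0.04;1 0 -0.1 -0.013 0.132 -1.556 0.138;1 0.03 -0.131 -0.013 0.132 -1.556 0.138;1 0.08 -0.131 -0.013 0.132 -1.556 0.138;1 0.132 -0.131 -0.013 0.132 -1.556 0.138;1 0.132 -0.131 -0.013 0.132 -1.556 0.138;1 0.132 -0.131 -0.013 0.132 -1.556 0.138;1 0.132 -0.131 -0.013 0.132 -1.556 0.138"}}

```text
time_s: 6.05
tcp_pos: [0.5514, 0.1299, 0.3766]
ee_rot: [[0.463, 0.032, -0.886], [0.886, 0.019, 0.463], [0.032, -0.999, -0.019]]
wrist_force: [-0.5, 0.6, 0.8]
gripper_width: 0.004
```

```bash
python3 - <<'E'
from h import *
rel((.60,.12,.38),toolR((.103,.995,0),(0,0,-1)))
print(sense()['tcp_pos'],sense()['joints'])
E
```

```text
t 6.05 shift [ 0.0139 -0.002  -0.0477] rv [ 0.0248 -0.3784  0.0279] |shift| 0.05 deg 21.8
[0.55137968 0.12986074 0.37661186] [ 2.95958507e+01  1.13933657e+01  7.13854012e+00 -7.58088944e-02
 -8.36203298e+01 -5.71826471e+01]
```

Request:
{"op": "move_arm", "data": {"increments": "1 0.014 -0.002 -0.048 0.025 -0.378 0.028;1 0.014 -0.002 -0.048 0.025 -0.378 0.028;1 0.014 -0.002 -0.048 0.025 -0.378 0.028;1 0.014 -0.002 -0.048 0.025 -0.378 0.028"}}

```text
time_s: 6.45
tcp_pos: [0.6002, 0.12, 0.38]
ee_rot: [[0.109, 0.0, -0.994], [0.994, 0.0, 0.109], [0.0, -1.0, -0.0]]
wrist_force: [-1.2, -0.6, 0.3]
gripper_width: 0.003
```

```bash
python3 - <<'E'
from h import *
snap('wrist','w2');snap('scene','s4')
im,d,p=load('w2');print(p['xyz'])
im,d,p=load('s4'); c=im[80:300,200:420]; a=cv2.resize(c,(400,400),interpolation=cv2.INTER_CUBIC)[:,:,::-1]
cv2.imwrite('pics/c4.png',a)
E
```

```text
[0.59212045 0.04850825 0.54421109]
```

View pics/w2.png

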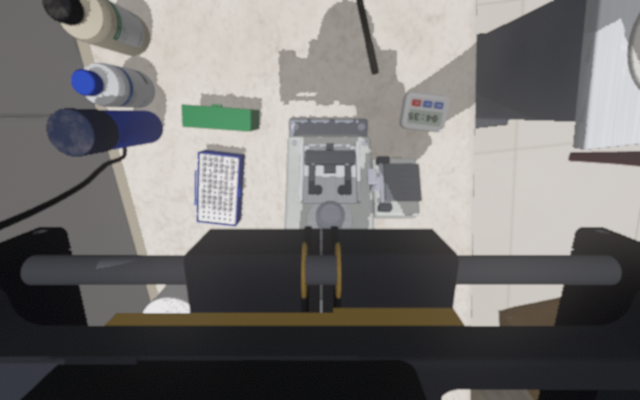

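View pics/c4.png

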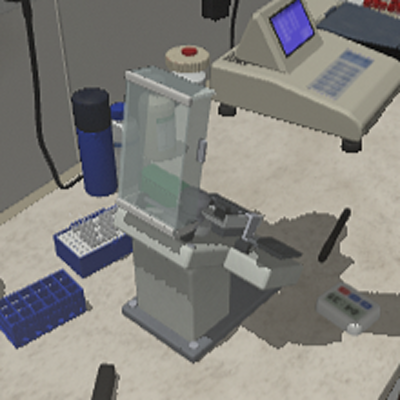

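Guard is stationary and open. The wrist view shows the clip at about (330,165) and the shaft top at (330,213), so I'll measure from there.

```bash
python3 - <<'E'
from h import *
im,d,p=load('w2'); a=cv2.resize(im[110:235,270:430],None,fx=5,fy=5,interpolation=cv2.INTER_CUBIC)
im,d,p=load('t3'); b=cv2.resize(im[155:255,250:350],(800,800),interpolation=cv2.INTER_CUBIC)[:600]
cv2.imwrite('pics/a2.png',a[:,:,::-1]);cv2.imwrite('pics/b2.png',b[:,:,::-1])
E
```

View pics/a2.png

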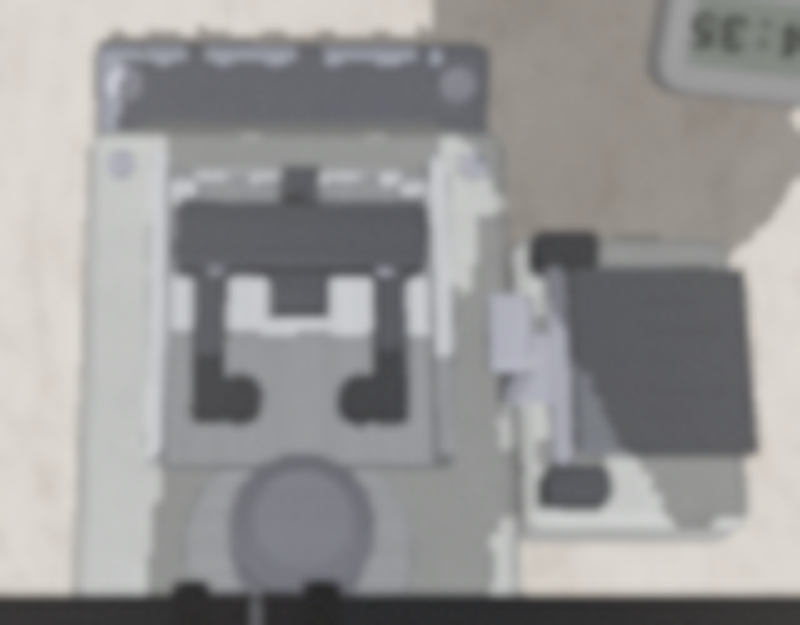

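View pics/b2.png

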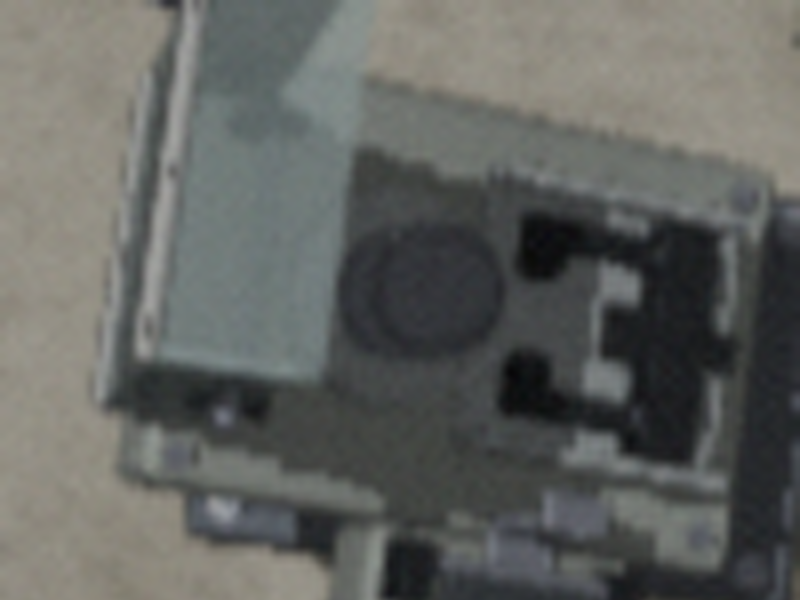

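```bash
cat > m.py <<'E'
from h import *
np.set_printoptions(precision=4,suppress=True)
_,_,w=load('w2');_,_,t=load('t3')
fa=lambda x,y:(270+x/5-.4,110+y/5-.4); fb=lambda x,y:(250+x/8-.45,155+y/8-.45)
pts=dict(shaft=((302,523),(443,290),(0,0,46)),cornF=((92,133),(772,178),(-125,-60,0)),cornN=((495,133),(728,570),(-125,60,0)),
 jawF=((228,420),(520,240),(None,)),jawN=((372,420),(503,385),(None,)),
 backF=((176,203),(722,228),(-90,-33,32.5)),backN=((430,203),(693,462),(-90,33,32.5)),tab=((301,168),(735,350),(-102,0,30)))
H=[];W=[]
for k,(a,b,h) in pts.items():
    X,e=two(w,fa(*a),t,fb(*b)); print(k,X,'gap %.4f'%e)
    if len(h)==3 and not k.startswith('back') and k!='tab': H.append(h);W.append(X)
H=np.array(H)/1e3;W=np.array(W)
def headR(yaw):
    c,s=np.cos(yaw),np.sin(yaw);xd=np.array([c,s,0]);yd=np.array([-s,c,0]);z=np.array([0,0,1])
    hx=xd*np.cos(np.pi/6)+z*.5;hz=np.cross(hx,yd);return np.c_[hx,yd,hz]
E
python3 - <<'E'
from m import *
from scipy.optimize import least_squares
# include paddle corners
ex=[((-76,128,18.5),(.47,.1274,.1284)),((-24,128,18.5),(.4746,.1712,.1484))]
print('z expect corners',[ (headR(1.466)@h+[0,0,.147])[2] for h in H])
f=lambda q:((headR(q[0])@H.T).T+[q[1],q[2],.147]-W).ravel()
s=least_squares(f,[1.466,.606,.189]);print(s.x,np.degrees(s.x[0]),s.fun.reshape(-1,3))
q=s.x;R=headR(q[0]);o=np.array([q[1],q[2],.147])
print('paddle centre',R@[-.05,.104,.0185]+o,'measured .497 .1476 .138')
for k,(a,b,h) in pts.items():
    X,e=two(w,fa(*a),t,fb(*b)); print(k,'head mm',(R.T@(X-o))*1e3)
E
```

```text
shaft [0.5945 0.1689 0.1781] gap 0.0008
cornF [0.6438 0.0762 0.0749] gap 0.0003
cornN [0.5271 0.0885 0.0825] gap 0.0000
jawF [0.6117 0.1489 0.1487] gap 0.0027
jawN [0.5733 0.1534 0.1452] gap 0.0002
backF [0.6187 0.0932 0.1346] gap 0.0017
backN [0.5532 0.1003 0.1367] gap 0.0017
tab [0.5854 0.0887 0.1279] gap 0.0020
z expect corners [np.float64(0.18683716857408417), np.float64(0.08449999999999999), np.float64(0.08449999999999999)]
[1.4665 0.5968 0.1906] 84.02619222517056 [[-0.0001 -0.0012  0.0088]
 [ 0.0013  0.0005  0.0096]
 [-0.0013  0.0007  0.002 ]]
paddle centre [0.4879 0.1492 0.138 ] measured .497 .1476 .138
shaft head mm [-3.3436  0.0391 37.7932]
cornF head mm [-130.3588  -58.7132   -8.0186]
cornN head mm [-126.5174   58.6741   -1.4761]
jawF head mm [-33.7037 -19.209   21.399 ]
jawN head mm [-35.0421  19.5149  18.1673]
backF head mm [-88.1519 -31.8959  36.5969]
backN head mm [-86.8545  33.9244  38.1965]
tab head mm [-98.3955   0.7407  34.7735]
```

```bash
python3 - <<'E'
from m import *
from scipy.optimize import least_squares
w1=load('w1')[2]; g1=lambda x,y:(220+x/5-.4,140+y/5-.4); g2=lambda x,y:(270+x/8-.45,210+y/8-.45)
obs={'w2':[],'t3':[]}
for k in('shaft','cornF','cornN'):
    a,b,h=pts[k]; obs['w2'].append((w,fa(*a),h)); obs['t3'].append((t,fb(*b),h))
for k,a,h in(('pA',(738,268),(-76,128,18.5)),('pB',(757,452),(-24,128,18.5)),('podN?',(745,530),(-8,122,None))):
    if h[2]: obs['w2'].append((w,fa(*a),h))
for b,h in(((437,325),(-76,128,18.5)),((270,308),(-24,128,18.5)),((447,148),(-76,80,18.5)),((285,122),(-24,80,18.5))): obs['t3'].append((t,g2(*b),h))
obs['w1']=[(w1,g1(*a),h) for a,h in(((460,237),(-76,128,18.5)),((608,355),(-24,128,18.5)),((357,388),(-76,80,18.5)))]
def res(q,O):
    R=headR(q[0]);r=[]
    for p,uv,h in O:
        X=R@(np.array(h)/1e3)+[q[1],q[2],.147]; Y=onz(p,*uv,X[2]); r.append((X-Y)[:2])
    return np.array(r)
for k,O in list(obs.items())+[('all',sum(obs.values(),[]))]:
    s=least_squares(lambda q:res(q,O).ravel(),[1.466,.6,.19]); print(k,s.x,np.degrees(s.x[0]),(res(s.x,O)*1e3).round(1).tolist())
E
```

```text
shaft [0.5945 0.1689 0.1781] gap 0.0008
cornF [0.6438 0.0762 0.0749] gap 0.0003
cornN [0.5271 0.0885 0.0825] gap 0.0000
jawF [0.6117 0.1489 0.1487] gap 0.0027
jawN [0.5733 0.1534 0.1452] gap 0.0002
backF [0.6187 0.0932 0.1346] gap 0.0017
backN [0.5532 0.1003 0.1367] gap 0.0017
tab [0.5854 0.0887 0.1279] gap 0.0020
w2 [1.4554 0.6008 0.1883] 83.38897066468668 [[4.0, -0.4], [5.3, -1.7], [1.3, -0.6], [-5.8, 0.9], [-4.8, 1.9]]
t3 [1.4618 0.602  0.1893] 83.75613687089178 [[5.9, -2.3], [7.6, -1.6], [3.6, -0.3], [-3.9, 2.6], [-3.0, 2.3], [-5.0, -0.6], [-5.2, 0.0]]
w1 [1.4823 0.604  0.191 ] 84.92902706287667 [[-0.4, -1.5], [-0.1, 1.8], [0.5, -0.3]]
all [1.4587 0.6022 0.1887] 83.57781091942756 [[5.6, 0.0], [7.1, -1.1], [3.1, -0.4], [-4.2, 0.9], [-3.2, 1.9], [6.0, -2.9], [7.4, -2.4], [3.5, -0.7], [-3.9, 2.4], [-2.8, 2.1], [-5.0, -0.9], [-5.1, -0.3], [-3.6, -0.6], [-2.3, 2.6], [-2.8, -0.5]]
```

```bash
python3 - <<'E' | tail -20
from m import *
from scipy.optimize import least_squares
def res(q,O):
    R=headR(q[0]);r=[]
    for p,uv,h in O:
        X=R@(np.array(h)/1e3)+[q[1],q[2],.147]; Y=onz(p,*uv,X[2]); r.append((X-Y)[:2])
    return np.array(r)
K=('shaft','cornF','cornN')
A=[(w,fa(*pts[k][0]),pts[k][2]) for k in K];B=[(t,fb(*pts[k][1]),pts[k][2]) for k in K]
for n,O in(('w2',A),('t3',B),('all',A+B)):
    s=least_squares(lambda q:res(q,O).ravel(),[1.466,.6,.19]); q=s.x
    print(n,q,np.degrees(q[0]),(res(q,O)*1e3).round(1).tolist())
R=headR(q[0]);o=np.array([q[1],q[2],.147])
# clip points onto its top plane head z=28.5 (jaw) / back 32.5 via ray-plane in the head frame
def onhead(p,uv,z):
    O_,d_=ray(p,*uv);O_=R.T@(O_-o);d_=R.T@d_;return (O_+d_*(z-O_[2])/d_[2])*1e3
for k,z in(('jawF',.0285),('jawN',.0285),('backF',.0325),('backN',.0325),('tab',.0285),('shaft',.046)):
    print(k,onhead(w,fa(*pts[k][0]),z),onhead(t,fb(*pts[k][1]),z))
E
```

```text
shaft [0.5945 0.1689 0.1781] gap 0.0008
cornF [0.6438 0.0762 0.0749] gap 0.0003
cornN [0.5271 0.0885 0.0825] gap 0.0000
jawF [0.6117 0.1489 0.1487] gap 0.0027
jawN [0.5733 0.1534 0.1452] gap 0.0002
backF [0.6187 0.0932 0.1346] gap 0.0017
backN [0.5532 0.1003 0.1367] gap 0.0017
tab [0.5854 0.0887 0.1279] gap 0.0020
w2 [1.4618 0.5967 0.1893] 83.75713887321493 [[0.1, 0.5], [1.9, -0.4], [-2.1, -0.1]]
t3 [1.4683 0.5958 0.1908] 84.1289280757465 [[-0.2, -0.8], [2.1, 0.1], [-1.9, 0.7]]
all [1.4651 0.5963 0.19  ] 83.94397310298548 [[-0.2, 1.3], [1.9, 0.5], [-2.2, 0.4], [0.2, -1.6], [2.2, -0.8], [-1.8, 0.1]]
jawF [-31.7904 -18.4195  28.5   ] [-28.411  -19.5901  28.5   ]
jawN [-31.6342  18.297   28.5   ] [-28.7667  20.1799  28.5   ]
backF [-89.7879 -32.0278  32.5   ] [-89.285  -33.8313  32.5   ]
backN [-89.4798  34.5263  32.5   ] [-88.855   32.3041  32.5   ]
tab [-101.4287    0.9638   28.5   ] [-100.7198   -1.3092   28.5   ]
shaft [-1.227  -0.3456 46.    ] [ 1.737   0.4755 46.    ]
```

```bash
python3 - <<'E'
from h import *
s=sense();R0=s['ee_rot'];R=toolR((-.523,.852,0),(0,0,-1))
rel((.50,.33,.42),R);rel((.56,.41,.20),R)
E
```

```text
t 6.55 shift [ 0.1978 -0.0384  0.122 ] rv [ 0.0031 -0.6608  0.0007] |shift| 0.236 deg 37.9
t 6.55 shift [0.2836 0.1819 0.0718] rv [ 0.0031 -0.6608  0.0007] |shift| 0.344 deg 37.9
```

Request:
{"op": "move_arm", "data": {"increments": "1 0 -0.04 0.03 0 0 0;1 0.04 -0.05 0.06 0 -0.1 0;1 0.08 -0.05 0.09 0 -0.2 0;1 0.12 -0.045 0.115 0 -0.35 0;1 0.16 -0.04 0.122 0 -0.5 0;-1 0.198 -0.038 0.122 0 -0.661 0;-1 0.22 0 0.11 0 -0.661 0;-1 0.24 0.05 0.1 0 -0.661 0"}}

```text
time_s: 7.35
tcp_pos: [0.5256, 0.3702, 0.3386]
ee_rot: [[-0.526, 0.009, -0.851], [0.851, 0.006, -0.526], [0.001, -1.0, -0.011]]
wrist_force: [0.3, 0.4, -0.5]
gripper_width: 0.193
```

```bash
python3 - <<'E'
from h import *
rel((.56,.41,.20),toolR((-.523,.852,0),(0,0,-1)));print(sense()['tcp_pos'],sense()['gripper_width'])
E
```

```text
t 7.35 shift [ 0.0156  0.1392 -0.0486] rv [0.0112 0.003  0.0007] |shift| 0.148 deg 0.7
[0.52557101 0.37022863 0.33860416] 0.19344636160374495
```

Request:
{"op": "move_arm", "data": {"increments": "-1 0.006 0.045 -0.02 0.011 0 0;-1 0.012 0.09 -0.04 0.011 0 0;-1 0.016 0.139 -0.049 0.011 0 0;-1 0.016 0.139 -0.049 0.011 0 0"}}

```text
time_s: 7.75
tcp_pos: [0.5557, 0.4053, 0.1893]
ee_rot: [[-0.523, -0.018, -0.852], [0.852, -0.015, -0.523], [-0.003, -1.0, 0.023]]
wrist_force: [-0.2, -0.7, -1.2]
gripper_width: 0.559
```

```bash
python3 - <<'E'
from h import *
print(sense()['tcp_pos']);snap('wrist','w3')
E
```

```text
[0.55571236 0.40525248 0.18930091]
```

View pics/w3.png

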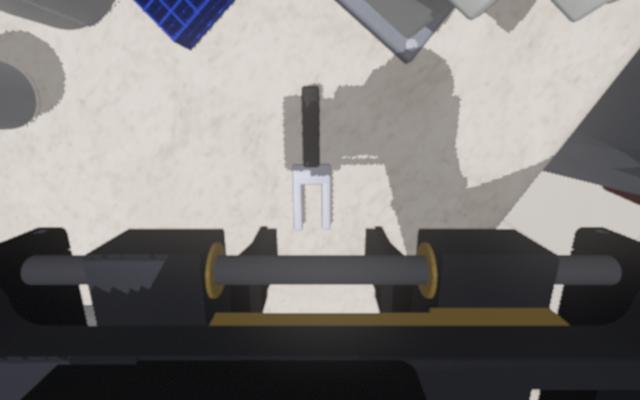

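```bash
cat > fk.py <<'E'
from h import *
np.set_printoptions(precision=4,suppress=True)
def masks(im,box):
    u0,v0,u1,v1=box; s=np.zeros(im.shape[:2],bool); s[v0:v1,u0:u1]=1
    hsv=cv2.cvtColor(im,cv2.COLOR_RGB2HSV); return s,hsv
def rect(m):
    n,l,st,_=cv2.connectedComponentsWithStats(m.astype(np.uint8)); k=1+np.argmax(st[1:,4]); v,u=np.nonzero(l==k)
    return cv2.minAreaRect(np.c_[u,v].astype(np.float32)),(l==k)
E
python3 - <<'E'
from fk import *
im,d,w=load('w3'); s,h=masks(im,(280,75,345,235))
dark=s&(h[...,2]<75); r1,m1=rect(dark); print('handle',r1,m1.sum())
st=s&(im[...,2].astype(int)-im[...,0]>8)&(h[...,2]>120); r2,m2=rect(st); print('steel',r2,m2.sum())
a=cv2.resize(im[75:235,270:350],None,fx=3.5,fy=3.5,interpolation=cv2.INTER_CUBIC)
mm=np.zeros_like(im);mm[m1]=(255,0,0);mm[m2]=(0,255,0)
b=cv2.resize(mm[75:235,270:350],None,fx=3.5,fy=3.5,interpolation=cv2.INTER_NEAREST)
cv2.imwrite('pics/f3.png',np.hstack([a,b])[:,:,::-1])
B=cv2.boxPoints(r1);P=np.array([onz(w,*x,.024) for x in B]);print('handle box',P,'len',np.linalg.norm(P[0]-P[1]),np.linalg.norm(P[1]-P[2]))
B=cv2.boxPoints(r2);P=np.array([onz(w,*x,.017) for x in B]);print('steel box',P,np.linalg.norm(P[0]-P[1]),np.linalg.norm(P[1]-P[2]))
E
```

```text
handle ((310.5, 130.5), (69.0, 15.0), 90.0) 926
steel ((311.0, 198.5), (59.0, 36.0), 90.0) 1064
handle box [[0.6131 0.3366 0.024 ]
 [0.6004 0.3288 0.024 ]
 [0.5642 0.3881 0.024 ]
 [0.5777 0.3963 0.024 ]] len 0.014980746360727517 0.069459304551876
steel box [[0.5844 0.4067 0.017 ]
 [0.5511 0.3865 0.017 ]
 [0.5153 0.4441 0.017 ]
 [0.5503 0.4652 0.017 ]] 0.03891908351267142 0.06784766304355683
```

View pics/f3.png

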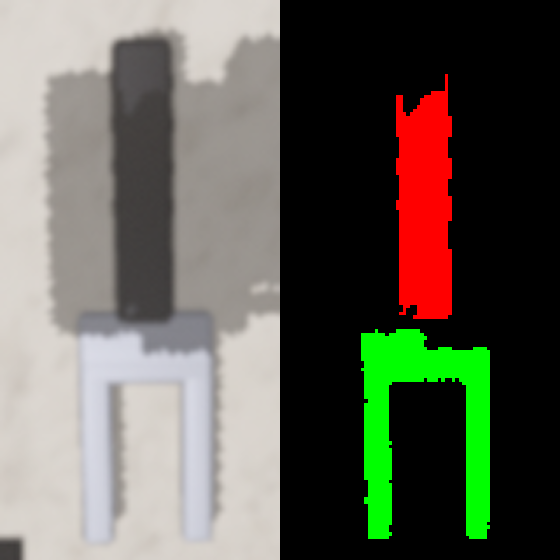

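```bash
python3 - <<'E'
from fk import *
im,d,w=load('w3'); _,_,t=load('top0')
g=lambda x,y:(270+x/3.5-.35,75+y/3.5-.35)
he=onz(w,*g(141,38),.024);hf=onz(w,*g(144,320),.024);tA=onz(w,*g(98,541),.017);tB=onz(w,*g(197,541),.017)
print(he,hf,tA,tB,'handle len',np.linalg.norm(he-hf),'tips',np.linalg.norm(tA-tB),'full',np.linalg.norm((he-(tA+tB)/2)[:2]))
u=((tA+tB)/2-he)[:2];u/=np.linalg.norm(u);print('dir',u,np.degrees(np.arctan2(u[1],u[0])), 'dir handle',np.degrees(np.arctan2(*(hf-he)[1::-1])))
print('origin from end',he[:2]+.08*u,'from tips',((tA+tB)/2)[:2]-.075*u,'handle front(x=2)',hf[:2]-.002*u)
f=lambda x,y:(170+x/4-.4,140+y/4-.4)
for a,b in((g(141,38),f(303,206)),(g(98,541),f(105,356)),(g(197,541),f(78,310))): print(two(w,a,t,b))
E
```

```text
[0.6124 0.3245 0.024 ] [0.5701 0.393  0.024 ] [0.545  0.4637 0.017 ] [0.5175 0.4471 0.017 ] handle len 0.08048211874302806 tips 0.03217347196563448 full 0.15402697639893445
dir [-0.5265  0.8502] 121.76904539182645 dir handle 121.64909168806248
origin from end [0.5702 0.3925] from tips [0.5707 0.3917] handle front(x=2) [0.5712 0.3913]
(array([0.6128, 0.3242, 0.0205]), np.float64(0.0006317946693473782))
(array([ 0.5257,  0.4904, -0.0963]), np.float64(0.025012780066880406))
(array([0.5397, 0.4239, 0.1165]), np.float64(0.012573531771380745))
```

```bash
python3 - <<'E'
from h import *
R=toolR((-.5255,.8508,0),(0,0,-1))
rel((.5853,.3682,.06),R);rel((.5853,.3682,.006),R);print(sense()['gripper_width'])
E
```

```text
t 7.8 shift [-0.0462  0.1351 -0.0054] rv [-0.0143 -0.0013 -0.0035] |shift| 0.143 deg 0.8
t 7.8 shift [-0.046   0.1891 -0.0062] rv [-0.0143 -0.0013 -0.0035] |shift| 0.195 deg 0.8
0.6027135490494478
```

Request:
{"op": "move_arm", "data": {"increments": "-1 -0.04 0.04 -0.006 -0.014 -0.001 -0.003;-1 -0.046 0.09 -0.006 -0.014 -0.001 -0.003;-1 -0.046 0.125 -0.006 -0.014 -0.001 -0.003;-1 -0.046 0.135 -0.006 -0.014 -0.001 -0.003;-1 -0.046 0.135 -0.006 -0.014 -0.001 -0.003"}}

```text
time_s: 8.3
tcp_pos: [0.5888, 0.3713, 0.0658]
ee_rot: [[-0.526, 0.008, -0.85], [0.85, 0.007, -0.526], [0.001, -1.0, -0.01]]
wrist_force: [0.4, 0.2, 0.0]
gripper_width: 0.984
```

```bash
python3 - <<'E'
from h import *
R=toolR((-.5255,.8508,0),(0,0,-1))
rel((.5853,.3682,.006),R);print(sense()['tcp_pos'],sense()['gripper_width'])
snap('wrist','w4');snap('top','t4')
im=load('t4')[0];cv2.imwrite('pics/t4c.png',cv2.resize(im[130:260,160:320],(640,520))[:,:,::-1])
E
```

```text
t 8.3 shift [-0.0009  0.0598  0.0052] rv [0.0102 0.0007 0.0014] |shift| 0.06 deg 0.6
[0.58877401 0.37131931 0.06580604] 0.9842680190618444
```

View pics/w4.png

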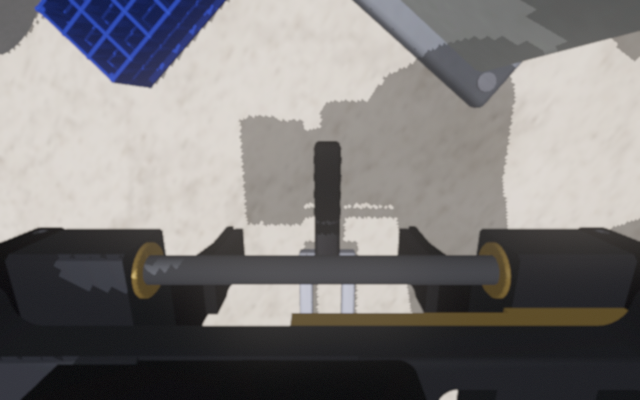

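Request:
{"op": "move_arm", "data": {"increments": "-1 -0.001 0.02 0.005 0.01 0 0;-1 -0.001 0.04 0.005 0.01 0 0;-1 -0.001 0.052 0.005 0.01 0 0;-1 -0.001 0.057 0.005 0.01 0 0;-1 -0.001 0.057 0.005 0.01 0 0"}}

```text
time_s: 8.9
tcp_pos: [0.5847, 0.3679, 0.0067]
ee_rot: [[-0.526, -0.002, -0.85], [0.85, 0.0, -0.526], [0.002, -1.0, 0.002]]
wrist_force: [0.2, 0.5, 0.4]
gripper_width: 1.003
```

```bash
python3 - <<'E'
from h import *
R=toolR((-.5255,.8508,0),(0,0,-1))
rel((.5853,.3682,.005),R);print(sense()['tcp_pos'],sense()['wrist_force'])
E
```

```text
t 8.9 shift [-0.0001  0.0017 -0.0007] rv [-0.0018  0.0008  0.0016] |shift| 0.002 deg 0.1
[0.58470003 0.36791328 0.00670313] [0.22380016 0.47745653 0.43178994]
```

Down by 2 mm and close.

Request:
{"op": "move_arm", "data": {"increments": "-1 0 0.002 0 0 0 0;1 0 0.002 0 0 0 0;1 0 0.002 0 0 0 0;1 0 0.002 0 0 0 0;1 0 0.002 0 0 0 0;1 0 0.002 0 0 0 0;1 0 0.002 0 0 0 0;1 0 0.002 0 0 0 0"}}

```text
time_s: 9.7
tcp_pos: [0.5847, 0.3678, 0.0049]
ee_rot: [[-0.526, -0.002, -0.851], [0.851, 0.001, -0.526], [0.002, -1.0, 0.001]]
wrist_force: [-0.8, -0.7, -0.1]
gripper_width: 0.451
```

Request:
{"op": "move_arm", "data": {"increments": "1 0 0.002 0 0 0 0;1 0 0.002 0 0 0 0;1 0 0 0 0 0 0"}}

```text
time_s: 10.0
tcp_pos: [0.5844, 0.3676, 0.0044]
ee_rot: [[-0.526, -0.003, -0.851], [0.851, 0.0, -0.526], [0.002, -1.0, 0.003]]
wrist_force: [-0.1, -0.5, -1.3]
gripper_width: 0.204
```

Request:
{"op": "move_arm", "data": {"increments": "1 0 0 0 0 0 0;1 0 0 0 0 0 0;1 0 -0.01 0 0 0 0;1 0 -0.04 0 0 0 0;1 0 -0.08 0 0 0 0;1 0 -0.08 0 0 0 0"}}

```text
time_s: 10.6
tcp_pos: [0.5886, 0.3705, 0.0929]
ee_rot: [[-0.527, 0.009, -0.85], [0.85, 0.009, -0.527], [0.003, -1.0, -0.013]]
wrist_force: [-0.1, 1.2, -0.7]
gripper_width: 0.203
```

```bash
python3 - <<'E'
from h import *
print(sense())
snap('scene','s5');snap('wrist','w5')
im=load('s5')[0];a=cv2.resize(im[180:380,180:380],(400,400))
b=cv2.resize(load('w5')[0],(400,250));b=np.vstack([b,np.zeros((150,400,3),np.uint8)])
cv2.imwrite('pics/c5.png',np.hstack([a,b])[:,:,::-1])
E
```

```text
{'time_s': 10.6, 'joints': array([ 4.54753023e+01,  3.42742839e+01,  1.53302511e+00,  2.04224144e-02,
       -5.65246837e+01, -1.36644543e+01]), 'joint_velocities': array([ 0.06066029,  2.53105104, -3.74997307, -2.42807327,  2.35930377,
        0.05570479]), 'effort': array([-1.76130217e-01, -4.58435869e+01,  1.56266069e+01,  3.52311641e+00,
       -4.22137482e-01, -1.05310092e-02]), 'tcp_pos': array([0.58862552, 0.37045388, 0.09288792]), 'ee_rot': array([[-0.52729472,  0.00919554, -0.8496327 ],
       [ 0.84967806,  0.00892538, -0.52722627],
       [ 0.00273517, -0.99991789, -0.01251955]]), 'wrist_force': array([-0.05749559,  1.24722385, -0.70102368]), 'moment': array([ 0.13853595, -0.19921349, -0.02777028]), 'gripper_width': 0.20314735447235996}
```

View pics/c5.png

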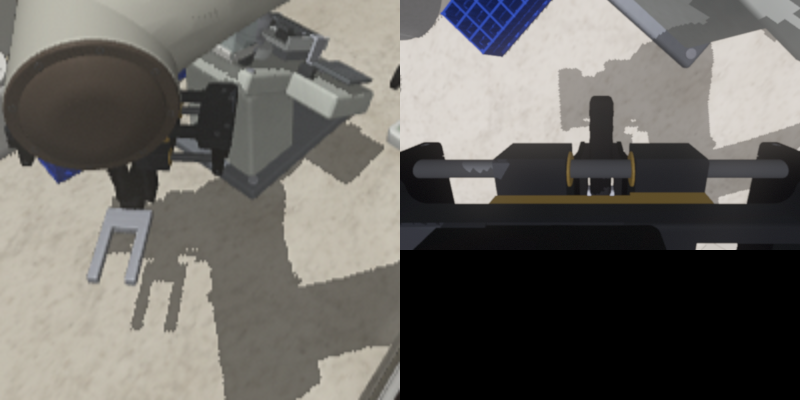

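```bash
cat > tg.py <<'E'
from h import *
np.set_printoptions(precision=4,suppress=True)
yaw=1.4651;o=np.array([.5963,.19,.147]);c,s_=np.cos(yaw),np.sin(yaw)
hx=np.array([c*.866,s_*.866,.5]);hy=np.array([-s_,c,0]);HR=np.c_[hx,hy,np.cross(hx,hy)]
TR=np.c_[HR[:,0],-HR[:,2],HR[:,1]]
TIP=np.array([.103,-.0076,0])  # tip in tool frame
def tcp(tip): return HR@(np.array(tip)/1e3)+o-TR@TIP
E
python3 - <<'E'
from tg import *
print(TR,np.linalg.det(TR),tcp((-120,0,27.5)))
R1=toolR((-.5255,.8508,0),(0,0,-1)); Rv=toolR((.1055,.9944,0),(0,0,-1))
rel((.53,.33,.45),R1);rel((.50,.15,.45),Rv);
E
```

```text
[[ 0.0914  0.0527 -0.9944]
 [ 0.8612  0.4972  0.1055]
 [ 0.5    -0.866   0.    ]] 0.999956 [ 0.5749 -0.0119  0.0527]
t 10.7 shift [-0.0024 -0.363   0.0665] rv [0.0021 0.0004 0.003 ] |shift| 0.369 deg 0.2
t 10.7 shift [-0.1398 -0.3637  0.1867] rv [0.0011 0.6594 0.0036] |shift| 0.432 deg 37.8
```

Request:
{"op": "move_arm", "data": {"increments": "1 0 -0.045 0 0 0 0;1 0 -0.09 0.01 0 0 0;1 0 -0.135 0.02 0 0 0;1 0 -0.18 0.03 0 0 0;1 0 -0.225 0.04 0 0 0;1 0 -0.27 0.05 0 0 0;1 0 -0.315 0.06 0 0 0;1 0 -0.36 0.066 0 0 0"}}

```text
time_s: 11.5
tcp_pos: [0.5284, 0.332, 0.446]
ee_rot: [[-0.526, -0.004, -0.85], [0.85, -0.0, -0.526], [0.002, -1.0, 0.004]]
wrist_force: [0.6, 1.5, -1.0]
gripper_width: 0.205
```

```bash
python3 - <<'E'
from tg import *
Rv=toolR((.1055,.9944,0),(0,0,-1))
rel((.50,.15,.45),Rv);rel((.52,.0,.40),Rv);s=sense();print(s['tcp_pos'],s['joints'],s['gripper_width'])
E
```

```text
t 11.5 shift [-0.1398 -0.0038  0.1199] rv [-0.004   0.6596  0.0006] |shift| 0.184 deg 37.8
t 11.5 shift [-0.278   0.0461  0.1816] rv [-0.004   0.6596  0.0006] |shift| 0.335 deg 37.8
[0.5284 0.332  0.446 ] [ 46.8958  19.2981  27.3584  -0.1567 -98.2299 -15.1809] 0.20474145952957876
```

Request:
{"op": "move_arm", "data": {"increments": "1 -0.03 0 0.027 0 0.1 0;1 -0.06 0 0.054 0 0.2 0;1 -0.095 0 0.085 0 0.33 0;1 -0.13 0 0.11 0 0.46 0;1 -0.165 0.005 0.135 0 0.58 0;1 -0.2 0.015 0.15 0 0.66 0;1 -0.24 0.03 0.165 0 0.66 0;1 -0.278 0.046 0.182 0 0.66 0"}}

```text
time_s: 12.3
tcp_pos: [0.5204, -0.0009, 0.3974]
ee_rot: [[0.106, -0.004, -0.994], [0.994, 0.001, 0.106], [0.001, -1.0, 0.004]]
wrist_force: [0.7, -0.6, -1.4]
gripper_width: 0.204
```

```bash
python3 - <<'E'
from tg import *
p=tcp((-120,0,27.5))
rel(p+[0,0,.22],TR);rel(p+[0,0,.12],TR);s=sense();print(s['tcp_pos'],s['joints'],s['gripper_width'])
E
```

```text
t 12.3 shift [-0.0053  0.1244 -0.0559] rv [-0.0037 -0.0012 -0.523 ] |shift| 0.136 deg 30.0
t 12.3 shift [-0.0053  0.2244 -0.0562] rv [-0.0037 -0.0012 -0.523 ] |shift| 0.231 deg 30.0
[ 0.5204 -0.0009  0.3974] [ 17.7076   7.624    5.4015  -0.121  -87.964  -23.7713] 0.20385132601000358
```

Request:
{"op": "move_arm", "data": {"increments": "1 0 0.03 -0.015 0 0 -0.13;1 0 0.06 -0.03 0 0 -0.26;1 -0.003 0.1 -0.045 0 0 -0.39;1 -0.005 0.14 -0.056 0 0 -0.523;1 -0.005 0.18 -0.056 0 0 -0.523;1 -0.005 0.21 -0.056 0 0 -0.523;1 -0.005 0.224 -0.056 0 0 -0.523;1 -0.005 0.224 -0.056 0 0 -0.523"}}

```text
time_s: 13.1
tcp_pos: [0.574, -0.0099, 0.1719]
ee_rot: [[0.096, 0.046, -0.994], [0.861, 0.498, 0.106], [0.5, -0.866, 0.008]]
wrist_force: [0.7, -0.3, -0.4]
gripper_width: 0.206
```

```bash
python3 - <<'E'
from tg import *
p=tcp((-120,0,27.5))
rel(p+[0,0,.12],TR);rel(p+[0,0,.03],TR);rel(p,TR);s=sense();print(s['tcp_pos'],s['joints'],s['gripper_width'],s['wrist_force'])
snap('wrist','w6');snap('scene','s6');snap('top','t6')
a=cv2.resize(load('s6')[0][80:300,200:420],(400,400));b=cv2.resize(load('t6')[0][140:300,230:390],(400,400))
cv2.imwrite('pics/c6.png',np.hstack([a,b])[:,:,::-1])
E
```

```text
t 13.1 shift [-0.0012 -0.0017 -0.001 ] rv [-0.007  -0.0047 -0.0001] |shift| 0.002 deg 0.5
t 13.1 shift [-0.0462  0.0763 -0.0018] rv [-0.007  -0.0047 -0.0001] |shift| 0.089 deg 0.5
t 13.1 shift [-0.0612  0.1022 -0.0021] rv [-0.007  -0.0047 -0.0001] |shift| 0.119 deg 0.5
[ 0.574  -0.0099  0.1719] [ -2.8068  22.2775  -1.1055 -32.4211 -68.6994   9.2023] 0.20600139454568167 [ 0.7138 -0.3292 -0.4253]
```

View pics/c6.png

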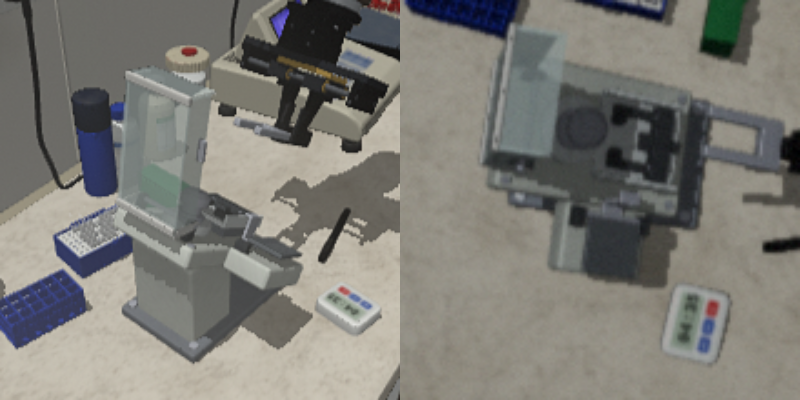

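View pics/w6.png

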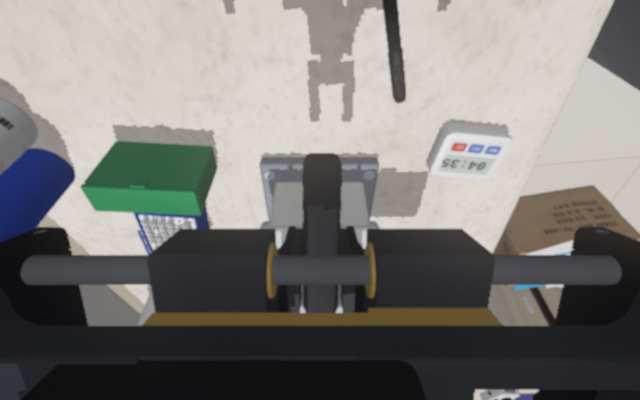

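```bash
python3 - <<'E'
from tg import *
im,d,t=load('t6');cv2.imwrite('pics/t6c.png',cv2.resize(im[160:230,490-30-0-140:400],(800,700),interpolation=cv2.INTER_CUBIC)[:,:,::-1])
s=sense();tip=s['tcp_pos']+s['ee_rot']@TIP
print('pred tip',tip)
def proj(p,X):
    R=np.array(p['orientation']).reshape(3,3);c=R.T@(X-np.array(p['xyz']));return p['fx']*c[0]/c[2]+p['cx'],p['fy']*c[1]/c[2]+p['cy']
for zz in(-.021,-.011,.011,.021):
    X=s['tcp_pos']+s['ee_rot']@(TIP+[0,-.005,zz]);u=proj(t,X);print(zz,u,((u[0]-320)*10,(u[1]-160)*10))
for zz in(-.021,.021):
    X=s['tcp_pos']+s['ee_rot']@(TIP+[-.075,-.005,zz]);u=proj(t,X);print('back',zz,((u[0]-320)*10,(u[1]-160)*10))
E
```

```text
pred tip [0.5854 0.075  0.2346]
-0.021 (np.float64(353.94580439326637), np.float64(181.78301380417665)) (np.float64(339.4580439326637), np.float64(217.83013804176647))
-0.011 (np.float64(353.3784424569891), np.float64(186.76453347983494)) (np.float64(333.7844245698909), np.float64(267.6453347983494))
0.011 (np.float64(352.1246619921981), np.float64(197.77290689186432)) (np.float64(321.2466199219813), np.float64(377.72906891864324))
0.021 (np.float64(351.55220858060426), np.float64(202.79913045554568)) (np.float64(315.5220858060426), np.float64(427.9913045554568))
back -0.021 (np.float64(638.2822282965719), np.float64(283.8668048046378))
back 0.021 (np.float64(617.0514223724717), np.float64(485.41634744703714))
```

View pics/t6c.png

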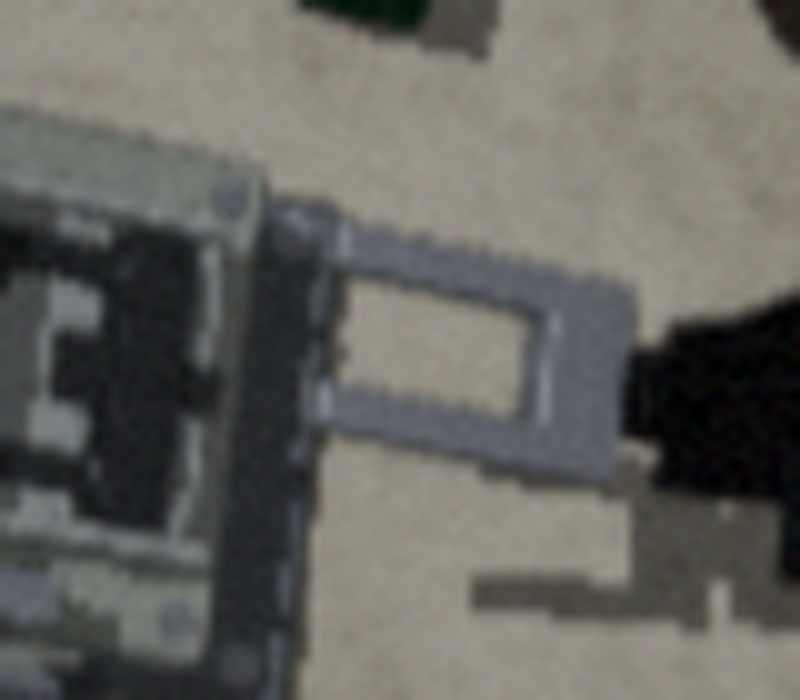

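Request:
{"op": "move_arm", "data": {"increments": "1 -0.015 0.025 -0.001 -0.007 -0.005 0;1 -0.03 0.05 -0.001 -0.007 -0.005 0;1 -0.045 0.075 -0.002 -0.007 -0.005 0;1 -0.056 0.093 -0.002 -0.007 -0.005 0;1 -0.061 0.1 -0.002 -0.007 -0.005 0;1 -0.061 0.1 -0.002 -0.007 -0.005 0;1 -0.061 0.1 -0.002 -0.007 -0.005 0"}}

```text
time_s: 13.95
tcp_pos: [0.5782, -0.0131, 0.0593]
ee_rot: [[0.086, 0.061, -0.994], [0.862, 0.496, 0.105], [0.5, -0.866, -0.01]]
wrist_force: [0.0, -0.5, -0.1]
gripper_width: 0.207
```

```bash
cat > st.py <<'E'
from tg import *
def proj(p,X):
    R=np.array(p['orientation']).reshape(3,3);c=R.T@(X-np.array(p['xyz']));return np.array((p['fx']*c[0]/c[2]+p['cx'],p['fy']*c[1]/c[2]+p['cy']))
def st():
    s=sense();tip=s['tcp_pos']+s['ee_rot']@TIP
    print('t',s['time_s'],'tip head mm',HR.T@(tip-o)*1e3,'F head',HR.T@s['wrist_force'],'rot err',Ro.from_matrix(s['ee_rot'].T@TR).as_rotvec(),s['gripper_width'])
E
python3 - <<'E'
from st import *
st();rel(tcp((-105,0,27.5)),TR)
snap('scene','s7');snap('top','t7')
a=cv2.resize(load('s7')[0][140:260,270:390],(400,400),interpolation=cv2.INTER_CUBIC);b=cv2.resize(load('t7')[0][160:230,300:370],(400,400),interpolation=cv2.INTER_CUBIC)
cv2.imwrite('pics/c7.png',np.hstack([a,b])[:,:,::-1])
E
```

```text
t 13.95 tip head mm [-117.4282   -2.8077   33.6333] F head [-0.4399 -0.0506  0.1509] rot err [ 0.0081  0.0056 -0.0002] 0.20706947989453223
t 13.95 shift [0.0125 0.0061 0.0034] rv [ 0.0081  0.0056 -0.0002] |shift| 0.014 deg 0.6
```

View pics/c7.png

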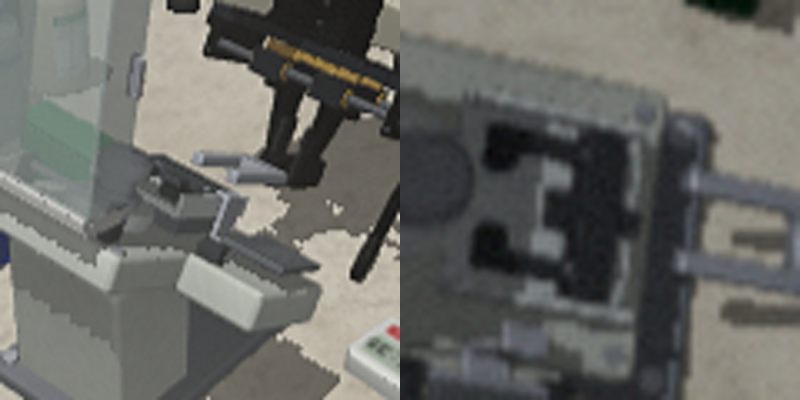

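```bash
python3 - <<'E'
from st import *
st();rel(tcp((-105,0,27.5)),TR)
E
```

```text
t 14.05 tip head mm [-117.4105   -2.7084   33.7266] F head [ 0.151  1.155 -1.058] rot err [ 0.0083  0.0056 -0.    ] 0.204458284387403
t 14.05 shift [0.0124 0.0062 0.0033] rv [ 0.0083  0.0056 -0.    ] |shift| 0.014 deg 0.6
```

Request:
{"op": "move_arm", "data": {"increments": "1 0 0.006 0.003 0.008 0.006 0;1 0 0.006 0.003 0.008 0.006 0;1 0 0.006 0.003 0.008 0.006 0;1 0 0.006 0.003 0.008 0.006 0"}}

```text
time_s: 14.45
tcp_pos: [0.5744, -0.0098, 0.0524]
ee_rot: [[0.094, 0.05, -0.994], [0.861, 0.497, 0.106], [0.5, -0.866, 0.003]]
wrist_force: [0.6, -0.2, -0.5]
gripper_width: 0.203
```

```bash
python3 - <<'E'
from st import *
st();rel(tcp((-105,0,27.5)),TR)
E
```

```text
t 14.45 tip head mm [-118.3763    0.4802   26.1423] F head [-0.3557 -0.5717 -0.3557] rot err [-0.0026 -0.0024 -0.0001] 0.2032911108591183
t 14.45 shift [ 0.0134 -0.0014 -0.0007] rv [-0.0026 -0.0024 -0.0001] |shift| 0.013 deg 0.2
```

```bash
python3 - <<'E'
from st import *
s=sense();snap('scene','s8');snap('top','t8')
A=cv2.resize(load('s8')[0][170:240,300:370],(400,400),interpolation=cv2.INTER_CUBIC);B=cv2.resize(load('t8')[0][160:230,300:370],(400,400),interpolation=cv2.INTER_CUBIC)
for p,img,(u0,v0) in((load('s8')[2],A,(300,170)),(load('t8')[2],B,(300,160))):
    k=400/70
    def dr(X,col):
        u=(proj(p,X)-[u0,v0]+.5)*k; cv2.circle(img,tuple(int(x) for x in u),2,col,-1)
    for zz in(-.021,-.011,.011,.021):
        for yy in(-.005,.005): dr(s['tcp_pos']+s['ee_rot']@(TIP+[0,yy,zz]),(255,0,0))
    for y in(-34.5,34.5):
        for x in(-102,-20): dr(HR@np.array([x,y,30])/1+0 if 0 else HR@(np.array([x,y,30])/1e3)+o,(0,255,0))
    for y in(-33,33):
        for z in(20.5,32.5): dr(HR@(np.array([-88,y,z])/1e3)+o,(255,255,0))
cv2.imwrite('pics/c8.png',np.hstack([A,B])[:,:,::-1])
E
```

```text
(no output)
```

View pics/c8.png

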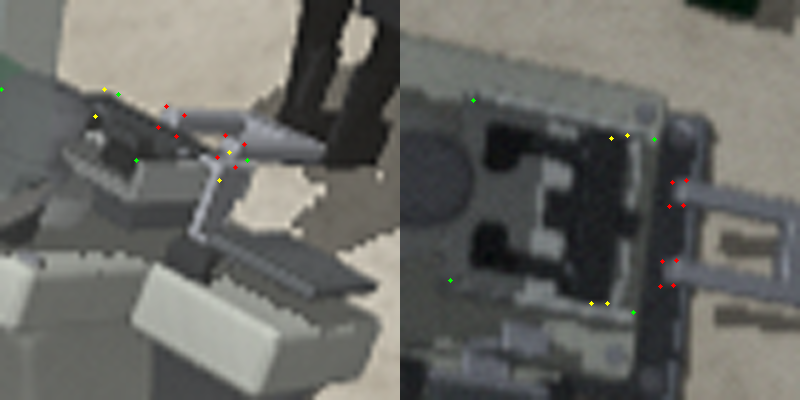

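Request:
{"op": "move_arm", "data": {"increments": "1 0.004 -0.0015 -0.0005 0 0 0;1 0.008 -0.0015 -0.0005 0 0 0;1 0.013 -0.0015 -0.0005 0 0 0;1 0.018 -0.0015 -0.0005 0 0 0;1 0.022 -0.0015 -0.0005 0 0 0;1 0.022 -0.0015 -0.0005 0 0 0"}}

```text
time_s: 15.15
tcp_pos: [0.577, 0.009, 0.0651]
ee_rot: [[0.093, 0.05, -0.994], [0.861, 0.498, 0.106], [0.5, -0.866, 0.003]]
wrist_force: [1.1, -0.1, -1.8]
gripper_width: 0.204
```

```bash
python3 - <<'E'
from st import *
st()
snap('top','t9');snap('scene','s9');st()
A=cv2.resize(load('s9')[0][170:240,300:370],(400,400),interpolation=cv2.INTER_CUBIC);B=cv2.resize(load('t9')[0][160:230,300:370],(400,400),interpolation=cv2.INTER_CUBIC)
cv2.imwrite('pics/c9.png',np.hstack([A,B])[:,:,::-1])
E
```

```text
t 15.15 tip head mm [-95.6447  -0.0504  27.6934] F head [-0.9512 -1.0856 -1.5798] rot err [-0.0024 -0.0014  0.0001] 0.20358899491634794
t 15.25 tip head mm [-96.2824   0.0608  27.5249] F head [-0.8431 -0.0396  0.0082] rot err [-0.0028 -0.0023 -0.    ] 0.20412496980138153
```

View pics/c9.png

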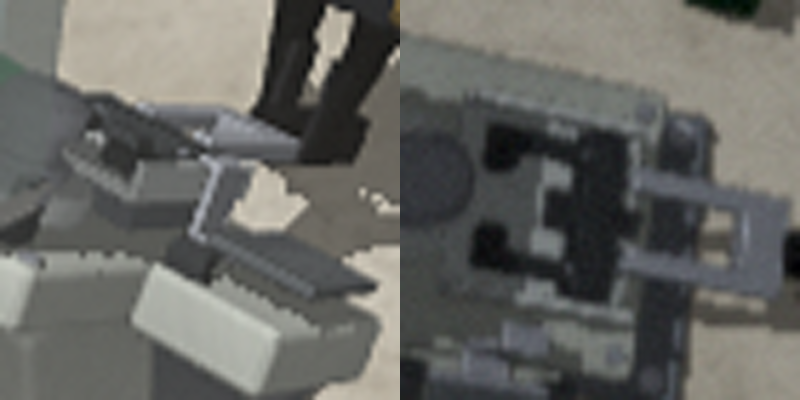

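Request:
{"op": "move_arm", "data": {"increments": "1 0.003 0 0 0 0 0;1 0.006 0 0 0 0 0;1 0.009 0 0 0 0 0;1 0.012 0 0 0 0 0;1 0.015 0 0 0 0 0;1 0.018 0 0 0 0 0;1 0.018 0 0 0 0 0"}}

```text
time_s: 15.95
tcp_pos: [0.5786, 0.0243, 0.0739]
ee_rot: [[0.093, 0.05, -0.994], [0.861, 0.498, 0.106], [0.5, -0.866, 0.003]]
wrist_force: [1.3, -0.7, -0.8]
gripper_width: 0.202
```

```bash
python3 - <<'E'
from st import *
st()
snap('top','t10');snap('scene','s10');st()
A=cv2.resize(load('s10')[0][170:240,300:370],(400,400),interpolation=cv2.INTER_CUBIC);B=cv2.resize(load('t10')[0][160:230,300:370],(400,400),interpolation=cv2.INTER_CUBIC)
cv2.imwrite('pics/c10.png',np.hstack([A,B])[:,:,::-1])
E
```

```text
t 15.95 tip head mm [-77.8429  -0.0924  27.6647] F head [-0.8835 -1.3594 -0.4612] rot err [-0.0025 -0.002   0.0003] 0.20195784432861613
t 16.05 tip head mm [-78.1462  -0.0914  27.6119] F head [-0.7126 -0.1607 -0.6536] rot err [-0.0026 -0.0024  0.0003] 0.2004767023014261
```

View pics/c10.png

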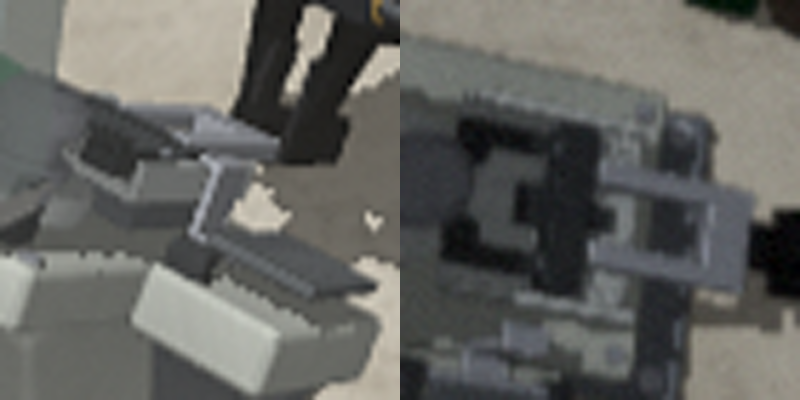

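Request:
{"op": "move_arm", "data": {"increments": "1 0.004 0 0 0 0 0;1 0.008 0 0 0 0 0;1 0.012 0 0 0 0 0;1 0.016 0 0 0 0 0;1 0.019 0 0 0 0 0;1 0.022 0 0 0 0 0;1 0.024 0 0 0 0 0"}}

```text
time_s: 16.75
tcp_pos: [0.5795, 0.0404, 0.0836]
ee_rot: [[0.096, 0.048, -0.994], [0.864, 0.491, 0.107], [0.494, -0.87, 0.006]]
wrist_force: [-1.5, -12.1, -6.0]
gripper_width: 0.209
```

```bash
python3 - <<'E'
from st import *
st()
E
```

```text
t 16.75 tip head mm [-59.0679   0.4774  27.1988] F head [-13.5707   0.183    0.9208] rot err [-0.0041 -0.0041 -0.0072] 0.2086191143777564
```

Force is now 13.6 N along the push, so the jaws are on the shaft. Continuing in small steps.

Request:
{"op": "move_arm", "data": {"increments": "1 0.002 0 0 0 0 0;1 0.004 0 0 0 0 0;1 0.006 0 0 0 0 0;1 0.007 0 0 0 0 0;1 0.008 0 0 0 0 0"}}

```text
time_s: 17.25
tcp_pos: [0.5814, 0.0517, 0.0897]
ee_rot: [[0.094, 0.05, -0.994], [0.861, 0.498, 0.106], [0.5, -0.866, 0.004]]
wrist_force: [-0.8, -0.4, -1.9]
gripper_width: 0.205
```

```bash
python3 - <<'E'
from st import *
st()
E
```

```text
t 17.25 tip head mm [-46.1468  -0.1009  27.5635] F head [-1.3478  0.7139 -1.4009] rot err [-0.0028 -0.0026  0.0003] 0.2051839584964609
```

```bash
cat > look.py <<'E'
from st import *
import sys
n=sys.argv[1]
st();snap('top','t'+n);snap('scene','s'+n)
A=cv2.resize(load('s'+n)[0][170:240,300:370],(400,400),interpolation=cv2.INTER_CUBIC);B=cv2.resize(load('t'+n)[0][160:230,290:360],(400,400),interpolation=cv2.INTER_CUBIC)
cv2.imwrite(f'pics/c{n}.png',np.hstack([A,B])[:,:,::-1])
E
python3 look.py 11
```

```text
t 17.25 tip head mm [-46.1468  -0.1009  27.5635] F head [-1.3478  0.7139 -1.4009] rot err [-0.0028 -0.0026  0.0003] 0.2051839584964609
```

View pics/c11.png

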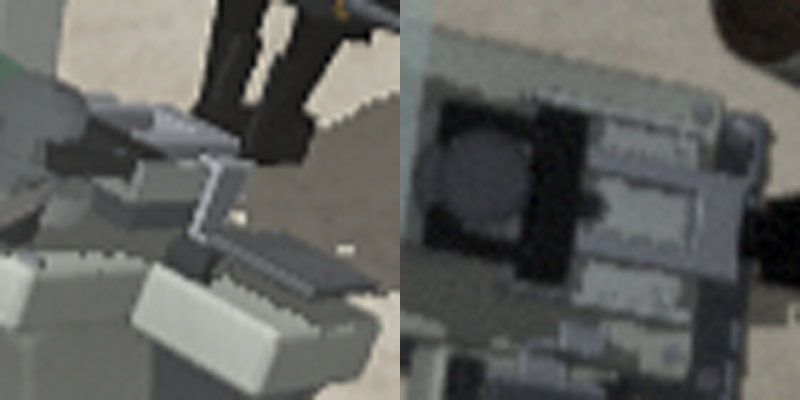

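Request:
{"op": "move_arm", "data": {"increments": "1 0.001 0 0 0 0 0;1 0.002 0 0 0 0 0;1 0.003 0 0 0 0 0;1 0.003 0 0 0 0 0"}}

```text
time_s: 17.75
tcp_pos: [0.5818, 0.054, 0.0911]
ee_rot: [[0.094, 0.05, -0.994], [0.861, 0.497, 0.106], [0.5, -0.866, 0.004]]
wrist_force: [1.5, -1.7, -2.7]
gripper_width: 0.199
```

```bash
python3 - <<'E'
from st import *
st()
E
```

```text
t 17.75 tip head mm [-43.4341  -0.16    27.5703] F head [-2.7415 -1.6414 -1.5835] rot err [-0.0027 -0.0025 -0.0002] 0.19935214668069737
```

Request:
{"op": "move_arm", "data": {"increments": "1 0.001 0 0 0 0 0;1 0.002 0 0 0 0 0;1 0.002 0 0 0 0 0"}}

```text
time_s: 18.05
tcp_pos: [0.5816, 0.0541, 0.0913]
ee_rot: [[0.095, 0.05, -0.994], [0.862, 0.495, 0.107], [0.498, -0.867, 0.004]]
wrist_force: [-0.7, -6.2, -3.3]
gripper_width: 0.206
```

```bash
python3 look.py 12
```

```text
t 18.05 tip head mm [-43.2293  -0.062   27.4498] F head [-7.0324  0.0665  0.2047] rot err [-0.003  -0.0032 -0.0027] 0.20590072840111986
```

View pics/c12.png

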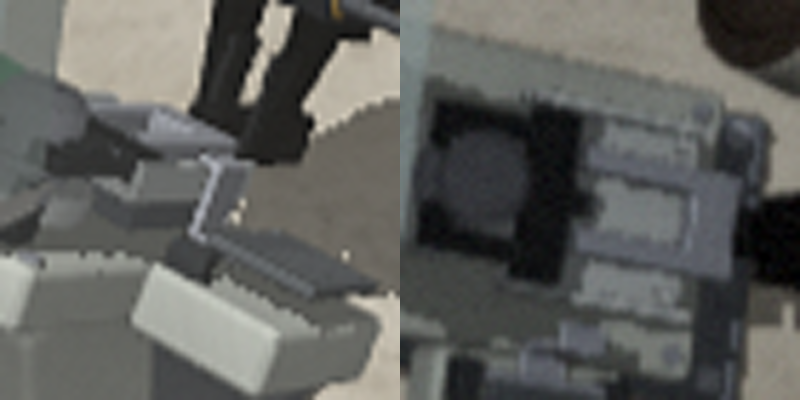

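Request:
{"op": "move_arm", "data": {"increments": "1 0.001 0 0 0 0 0;1 0.002 0 0 0 0 0;1 0.0025 0 0 0 0 0;1 0.0025 0 0 0 0 0"}}

```text
time_s: 18.55
tcp_pos: [0.5813, 0.0541, 0.0915]
ee_rot: [[0.096, 0.049, -0.994], [0.864, 0.493, 0.107], [0.495, -0.869, 0.005]]
wrist_force: [-0.4, -11.7, -5.5]
gripper_width: 0.203
```

```bash
python3 - <<'E'
from st import *
st()
E
```

```text
t 18.55 tip head mm [-43.0626   0.0752  27.2921] F head [-12.84    -0.8288   1.0662] rot err [-0.0035 -0.0042 -0.0059] 0.20262537272609887
```

Request:
{"op": "move_arm", "data": {"increments": "1 -0.005 0 0 0 0 0;1 -0.015 0 0 0 0 0;1 -0.03 0 0 0 0 0;1 -0.045 0 0 0 0 0;1 -0.06 0 0 0 0 0;1 -0.075 0 0 0 0 0;1 -0.08 0 0 0 0 0;1 -0.08 0 0 0 0 0"}}

```text
time_s: 19.35
tcp_pos: [0.5743, -0.012, 0.0525]
ee_rot: [[0.096, 0.05, -0.994], [0.861, 0.498, 0.108], [0.5, -0.866, 0.005]]
wrist_force: [0.6, 0.2, -0.0]
gripper_width: 0.208
```

```bash
python3 look.py 13; python3 - <<'E'
from st import *
im,d,t=load('t13');u=[(proj(t,HR@(np.array(x)/1e3)+o)-[290,160]+.5)*400/70 for x in((-42,-33,32.5),(-42,33,32.5),(-54,0,28.5),(0,0,46))];print(np.array(u)+[400,0])
E
```

```text
t 19.35 tip head mm [-120.1868    0.0262   27.3827] F head [ 0.1965 -0.5743 -0.1358] rot err [-0.0032 -0.0047  0.0001] 0.207940788329439
[[583.538  114.1944]
 [562.4101 285.2651]
 [594.7682 205.1308]
 [492.6026 178.3104]]
```

View pics/c13.png

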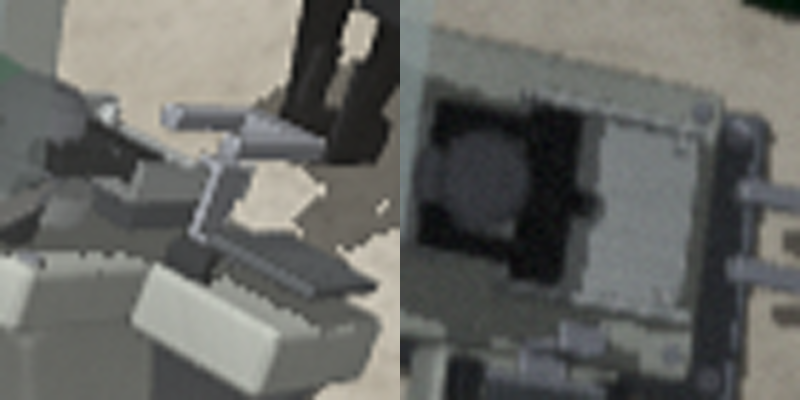

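```bash
python3 - <<'E'
from st import *
im,d,t=load('top0')
for n,uv in(('markerL',(376,239)),('markerR',(427,232))): print(n,onz(t,*uv,.01))
Rv=toolR((.1055,.9944,0),(0,0,-1))
rel(sense()['tcp_pos']+[0,-.03,.12],TR);rel((.63,-.14,.17),Rv)
E
```

```text
markerL [ 0.4995 -0.0035  0.01  ]
markerR [ 0.5189 -0.1308  0.01  ]
t 19.45 shift [ 0.0342 -0.1188 -0.0028] rv [-0.0024 -0.0027  0.0003] |shift| 0.124 deg 0.2
t 19.45 shift [-0.0475 -0.1623 -0.0682] rv [-0.003  -0.002   0.5239] |shift| 0.182 deg 30.0
```

Request:
{"op": "move_arm", "data": {"increments": "1 0.018 -0.04 0 0 0 0;1 0.034 -0.08 0 0 0 0;1 0.034 -0.119 -0.003 0 0 0.05;1 0.015 -0.13 -0.03 0 0 0.18;1 -0.01 -0.145 -0.06 0 0 0.3;1 -0.03 -0.155 -0.088 0 0 0.42;1 -0.046 -0.161 -0.088 0 0 0.524;1 -0.046 -0.161 -0.088 0 0 0.524"}}

```text
time_s: 20.25
tcp_pos: [0.6491, -0.1382, 0.1681]
ee_rot: [[0.103, -0.007, -0.995], [0.995, -0.0, 0.103], [-0.001, -1.0, 0.007]]
wrist_force: [-1.5, 0.2, -1.4]
gripper_width: 0.203
```

```bash
python3 - <<'E'
from st import *
Rv=toolR((.1055,.9944,0),(0,0,-1))
rel((.65,-.14,.02),Rv);print(sense()['tcp_pos'],sense()['joints'],sense()['wrist_force'])
E
```

```text
t 20.25 shift [-0.0016  0.1481 -0.0021] rv [-0.0069  0.0022 -0.0008] |shift| 0.148 deg 0.4
[ 0.6491 -0.1382  0.1681] [  1.91    28.1726   2.3148  -0.0064 -64.5377  -7.8389] [-1.459   0.1514 -1.4366]
```

Request:
{"op": "move_arm", "data": {"increments": "1 -0.001 0.04 -0.002 -0.007 0.002 0;1 -0.001 0.08 -0.002 -0.007 0.002 0;1 -0.001 0.115 -0.002 -0.007 0.002 0;1 -0.001 0.135 -0.002 -0.007 0.002 0;1 -0.001 0.148 -0.002 -0.007 0.002 0;1 -0.001 0.148 -0.002 -0.007 0.002 0;1 -0.001 0.148 -0.002 -0.007 0.002 0"}}

```text
time_s: 20.95
tcp_pos: [0.652, -0.1413, 0.0227]
ee_rot: [[0.108, 0.006, -0.994], [0.994, -0.0, 0.108], [0.0, -1.0, -0.006]]
wrist_force: [-0.0, 0.1, -0.6]
gripper_width: 0.203
```

```bash
python3 - <<'E'
from st import *
Rv=toolR((.1055,.9944,0),(0,0,-1))
rel((.65,-.14,.005),Rv);print(sense()['tcp_pos'],sense()['wrist_force'])
E
```

```text
t 20.95 shift [0.001  0.0177 0.0023] rv [ 0.0056 -0.0029  0.0002] |shift| 0.018 deg 0.4
[ 0.652  -0.1413  0.0227] [-0.0372  0.109  -0.5777]
```

Request:
{"op": "move_arm", "data": {"increments": "1 0 0.008 0 0 0 0;1 0 0.013 0 0 0 0;1 0 0.016 0 0 0 0;1 0 0.016 0 0 0 0;1 0 0.016 0 0 0 0"}}

```text
time_s: 21.45
tcp_pos: [0.6512, -0.1413, 0.0055]
ee_rot: [[0.108, 0.003, -0.994], [0.994, -0.001, 0.108], [-0.0, -1.0, -0.003]]
wrist_force: [0.5, 0.4, -0.4]
gripper_width: 0.202
```

Request:
{"op": "move_arm", "data": {"increments": "1 0 0.001 0 0 0 0;1 0 0.002 0 0 0 0;1 0 0.002 0 0 0 0"}}

```text
time_s: 21.75
tcp_pos: [0.6512, -0.1413, 0.0034]
ee_rot: [[0.108, 0.003, -0.994], [0.994, -0.001, 0.108], [-0.0, -1.0, -0.004]]
wrist_force: [-0.1, -0.1, -1.7]
gripper_width: 0.205
```

Request:
{"op": "move_arm", "data": {"increments": "1 0 0.001 0 0 0 0;1 0 0.001 0 0 0 0;1 0 0.001 0 0 0 0"}}

```text
time_s: 22.05
tcp_pos: [0.6513, -0.1413, 0.0033]
ee_rot: [[0.108, 0.004, -0.994], [0.994, -0.001, 0.108], [-0.001, -1.0, -0.004]]
wrist_force: [-2.1, 1.6, 5.9]
gripper_width: 0.205
```

Contact (5.9 N up). Opening.

Request:
{"op": "move_arm", "data": {"increments": "0 0 0 0 0 0 0;0 0 0 0 0 0 0;0 0 0 0 0 0 0;0 0 0 0 0 0 0;0 0 0 0 0 0 0;0 0 0 0 0 0 0;0 0 0 0 0 0 0"}}

```text
time_s: 22.75
tcp_pos: [0.6512, -0.1413, 0.0023]
ee_rot: [[0.108, 0.003, -0.994], [0.994, -0.001, 0.108], [-0.0, -1.0, -0.003]]
wrist_force: [0.6, 0.1, 0.1]
gripper_width: 0.498
```

Request:
{"op": "move_arm", "data": {"increments": "0 0 -0.01 0 0 0 0;0 0 -0.03 0 0 0 0;0 0 -0.07 0 0 0 0;0 0 -0.12 0 0 0 0;0 0 -0.17 0 0 0 0;0 0 -0.22 0 0 0 0;0 0 -0.25 0 0 0 0;0 0 -0.25 0 0 0 0"}}

```text
time_s: 23.55
tcp_pos: [0.6528, -0.1417, 0.2605]
ee_rot: [[0.108, 0.017, -0.994], [0.994, -0.002, 0.108], [-0.001, -1.0, -0.017]]
wrist_force: [0.2, -0.6, 0.3]
gripper_width: 0.501
```

```bash
python3 - <<'E'
from st import *
snap('top','t14');snap('scene','s14');snap('wrist','w14');print(sense()['tcp_pos'],sense()['gripper_width'])
a=cv2.resize(load('s14')[0],(400,250));b=load('t14')[0][100:300,230:550]
cv2.imwrite('pics/c14.png',cv2.resize(b,(800,500))[:,:,::-1]);cv2.imwrite('pics/s14c.png',cv2.resize(load('s14')[0][80:300,200:480],(800,600))[:,:,::-1])
E
```

```text
[ 0.6496 -0.1409  0.252 ] 0.4993455052144965
```

View pics/c14.png

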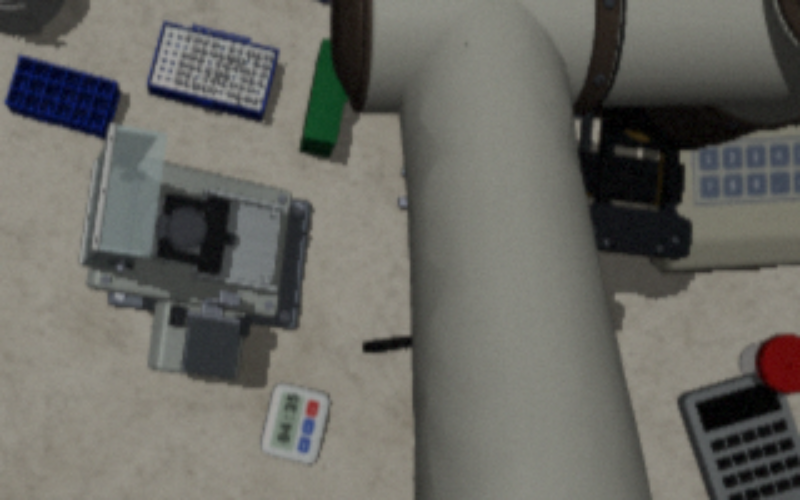

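View pics/s14c.png

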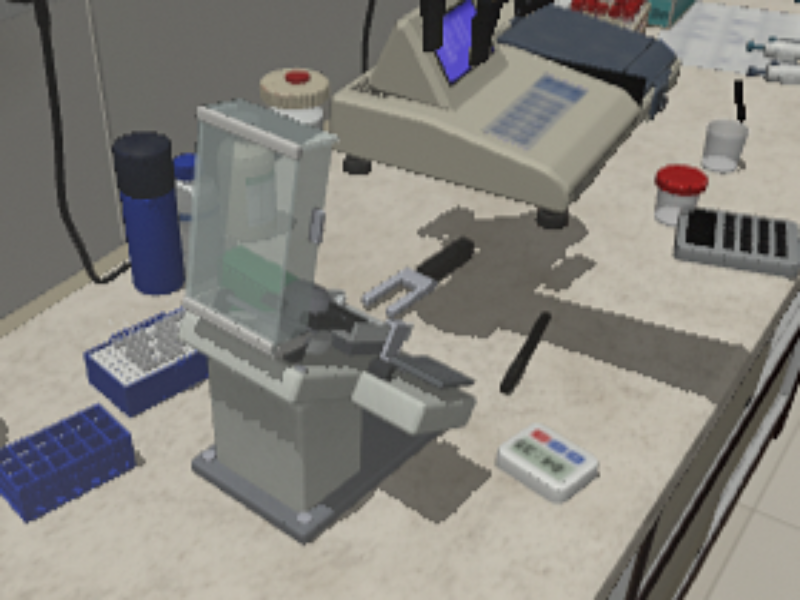

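View pics/w14.png

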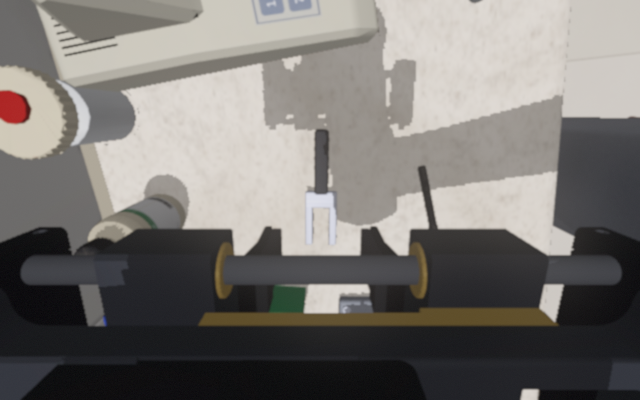

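```bash
python3 -c "
from station import r
print(r.finish_job())"
```

```text
the job is handed in; nothing more can be done
None
```

I did all three steps in the order asked and handed the job in at about 24 s of the 72 s allowed. The finish call gave no verdict.

- **Guard:** I pressed the paddle with the closed fingertips, with about 20 N upward at the stop. The guard sprang up by itself. Pictures from then on, up to handing in, show it standing open and still. The robot did not touch it.
- **Clip:** I pushed it up the guide with the fork, with the clip's tab between the prongs. The push force reached 13.6 N as the jaws met the shaft, then dropped to about 1 N, which is the snap. The clip then held firm against 12.8 N. With the fork withdrawn, the top camera showed its back where the home position should put it, to within a few pixels.
- **Fork:** It lies flat on free worktop downhill of the drive, with the gripper clear of it. The last pictures show the marker, timer, tip box, slide box and vial rack in place by eye; I did not re-measure them.

**Checks that disagreed:**
- My first drive position, taken from the paddle's outline, was about 10 mm off in x. I dropped it and used the shaft top and plate corners, which agreed to about 2 mm.
- Two-view heights from the wrist and top cameras were up to about 9 mm off, because the two views are too alike. I cast rays onto the heights given in the text instead.
- The tips' two-view height check failed because I had paired the two tips the wrong way round, and I did not repeat it.

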